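# Collapse the telescopic posts and lock them in their cradle

### The job

Pack away the telescopic posts that stand on the desk (there may be two or three): collapse each one fully home, the innermost section first and then the middle one, and stand each upright in a bay of its own in the storage cradle, pushed square and flush into the bay's corner against both the back fence and the stop on its left. When all are in, turn the cam lock clockwise as far as it goes so that it draws the clamp bar tight, and leave the bottle and the small pot alone.

Things in the scene. Friction and masses are not known exactly. Their poses are not given: they have to be found in the camera images.
- post_a: Telescopic post, loose: square dark steel foot 64 x 64 x 12 mm, square white outer tube 36 x 36 mm, sides parallel to the foot's, up to 80 mm above the underside; two bare steel sections slide up out of it, the innermost with a black cap. 99 mm high collapsed, up to 203 extended, about 0.55 kg. Origin: centre of the foot's underside; z up, x and y along the foot's sides. Hold it by the white tube.
- post_a_cap (a point): centre of the top face of the round black cap (30 mm across, 12 mm high) on the innermost section of post_a
- post_a_top (a joint): how far (m) the innermost section of post_a (round, 17 mm across) stands out of its middle section: 0 fully home, up to 0.052; slides stiffly (about 4 N) and stays where it is left
- post_a_mid (a joint): how far (m) the middle section of post_a (26 mm square, with a grey collar 30 mm square and 7 mm high) stands out of the outer tube: 0 fully home, up to 0.052; slides more stiffly (about 9 N) and stays where it is left
- post_b: Telescopic post, loose: square dark steel foot 64 x 64 x 12 mm, square white outer tube 36 x 36 mm, sides parallel to the foot's, up to 80 mm above the underside; two bare steel sections slide up out of it, the innermost with a black cap. 99 mm high collapsed, up to 203 extended, about 0.55 kg. Origin: centre of the foot's underside; z up, x and y along the foot's sides. Hold it by the white tube.
- post_b_cap (a point): centre of the top face of the round black cap (30 mm across, 12 mm high) on the innermost section of post_b
- post_b_top (a joint): how far (m) the innermost section of post_b (round, 17 mm across) stands out of its middle section: 0 fully home, up to 0.052; slides stiffly (about 4 N) and stays where it is left
- post_b_mid (a joint): how far (m) the middle section of post_b (26 mm square, with a grey collar 30 mm square and 7 mm high) stands out of the outer tube: 0 fully home, up to 0.052; slides more stiffly (about 9 N) and stays where it is left
- post_c: Telescopic post, loose: square dark steel foot 64 x 64 x 12 mm, square white outer tube 36 x 36 mm, sides parallel to the foot's, up to 80 mm above the underside; two bare steel sections slide up out of it, the innermost with a black cap. 99 mm high collapsed, up to 203 extended, about 0.55 kg. Origin: centre of the foot's underside; z up, x and y along the foot's sides. Hold it by the white tube.
- post_c_cap (a point): centre of the top face of the round black cap (30 mm across, 12 mm high) on the innermost section of post_c
- post_c_top (a joint): how far (m) the innermost section of post_c (round, 17 mm across) stands out of its middle section: 0 fully home, up to 0.052; slides stiffly (about 4 N) and stays where it is left
- post_c_mid (a joint): how far (m) the middle section of post_c (26 mm square, with a grey collar 30 mm square and 7 mm high) stands out of the outer tube: 0 fully home, up to 0.052; slides more stiffly (about 9 N) and stays where it is left
- bay_0 (a point): the left (+y) bay: point on the plate's top (6 mm above the desk) where the centre of a foot lies when flush in the corner. The corner is the long back fence (face 32 mm from here to the cradle's +x) and a stop (face 32 mm to its +y), both 18 mm high above the plate. The bay is 92 mm wide along y and, with the cam at 0, 78 mm deep from fence to clamp bar. Axes as the cradle's.
- bay_1 (a point): the middle bay: point on the plate's top (6 mm above the desk) where the centre of a foot lies when flush in the corner. The corner is the long back fence (face 32 mm from here to the cradle's +x) and a stop (face 32 mm to its +y), both 18 mm high above the plate. The bay is 92 mm wide along y and, with the cam at 0, 78 mm deep from fence to clamp bar. Axes as the cradle's.
- bay_2 (a point): the right (-y) bay: point on the plate's top (6 mm above the desk) where the centre of a foot lies when flush in the corner. The corner is the long back fence (face 32 mm from here to the cradle's +x) and a stop (face 32 mm to its +y), both 18 mm high above the plate. The bay is 92 mm wide along y and, with the cam at 0, 78 mm deep from fence to clamp bar. Axes as the cradle's.
- cradle: Fixed storage cradle: white plate 116 x 418 x 6 mm, low aluminium back fence, three stops, a low clamp bar along its front (top 20 mm above the desk), a cam lock at its right (-y) end. Origin: on the desk below bay_1 (bay_0 and bay_2 lie 100 mm to +y and -y of it); x points from the bar to the back fence, y along the fence to the left, z up.
- cam (a joint): turn (rad) of the cam lock: 0 open, 1.5 fully tight at its stop; grows clockwise seen from above, takes about 0.15 N m, stays where it is left. Its spiral slot draws the headed stud of the clamp bar 14 mm towards the back fence over the whole turn; tight, the bar stands 0.5 mm from a flush foot.
- cam_grip (a point): on the cam's vertical axis, 57 mm above the desk, in its black wing grip: 64 mm long, 13 mm thick, 38 to 68 mm above the desk, over a steel disc 84 mm across (top 23 mm above the desk, stud head 29 mm). The point turns with the cam: the wing's length lies 2.32 rad anticlockwise from the point's x axis, which is parallel to the cradle's x when the cam is at 0.
- amber_bottle: bystander: amber bottle 42 mm across, 85 mm high; origin under its centre
- cement_pot: bystander: small white pot with a teal lid, 47 mm across, 40 mm high; origin under its centre

How it is judged:
By the outcome, as a careful person would: the job done as asked, in the order asked, and still so for the second after the job is handed in, with the robot touching nothing.
Of post_a, post_b, post_c only 2 to 3 are there at a start; the rules pass over those that are not, and their reading is None.
At some moment in a run one of post_a, post_b, post_c may be knocked a few centimetres aside while the robot is not near it.
Once in a run the grip may slacken for a moment while it holds something.
It also fails if it takes over 210 s, if anything falls off the work surface, if the arm or the gripper's body presses on something with over 40 N, if the wrist force passes 120 N, or if a joint passes its speed limit or range.

### The arm

A 6-joint arm with a two-finger parallel gripper is mounted at the origin on a cart in front of the work surface, level with it; the furniture and walls round the work are solid. World frame = base frame: x ahead of the robot, y to its left, z up, the work surface at z = 0. Lengths are in m, angles in rad, forces in N, time in s.
With the tool pointing down it reaches from about 0.25 to 0.85 m from the base axis. Payload 12.5 kg.
Tool frame: the origin (TCP) lies midway between the tips of the shut fingers; the grasp point (between the pads) lies arm.grip_point_offset behind it (arm.grip_point_offset is the distance from the TCP to the grasp point, in m); z points along the fingers, y is the line along which they close (so a half turn about z gives the same grasp; the last joint's range is limited). The gripper opens to 93 mm and grips with 3 to 60 N. Pads are 15 mm wide; open, the fingers measure 128 mm over their backs; the gripper's body (75 mm by 188 mm) begins 65 mm behind the grasp point.
Start: joints at [-1.317, 0.351, 1.652, -0, 1.139, -0.085], TCP at [0.183, -0.519, 0.185] pointing down, gripper open.
Joint ranges: [-2.75, 2.75], [-0.79, 2.1], [0.01, 2.65], [-1.57, 4.71], [0.07, 3.14], [-2.87, 2.87]. Speed limits (rad/s): [2.22, 2.22, 2.79, 3.14, 3.14, 3.14].

### API

Orientations are given as [roll, pitch, yaw] about the fixed x, y, z axes, in that order (R = Rz(yaw) Ry(pitch) Rx(roll)).
In Python, from station import arm gives the robot as it stands.
- The arm moves only by the shell command python3 -m inch 'ROWS' [OPENING] [FORCE]. ROWS is JSON, a list of rows, each an object of numbers: "dx", "dy", "dz": the shift along the world's x, y, z normalised to -1 to 1, where 1 is 0.4 m; "ax", "ay", "az": the turn, a rotation vector about the world's x, y, z normalised to -1 to 1, where 1 is pi/2 rad. In form: [{"dx": .., "dy": .., "dz": .., "ax": .., "ay": .., "az": ..}, ...]. A call has 1 to 5 rows; each row is the pose to reach, as a shift and turn from the pose commanded when the call began; what a row does not reach only later rows make up. A row lasts 1/8 s, in which the tool goes at most 62.5 mm and 10.7 degrees, less where a joint would pass 70% of its speed; a pose out of reach is approached as far as the arm can. A call with a number of a shift or a turn outside -1 to 1 is refused whole. A call with a gripper value outside its range is refused whole. OPENING is the opening, from -1 (shut) to 1 (fully open), so that 0 is half open, set as the call begins (- or left out, the last holds). The fingers move at their own pace and stop on an object; FORCE is the grip in N (left out, the last holds). Time passes only in rows, so rows that repeat a pose let the fingers close. It gives the time, the measured TCP pose, the force, the opening and the grip force at its end, in the units of the state.
- arm.observe(): the state, without advancing time (a new reading comes with each control period).
- arm.get_image(name): name is "side" or "top" or "wrist"; returns the picture (420x560x3 uint8, blue, green, red); there is no depth.
- arm.get_calibration(name): a dict with "camera_matrix" (3x3 intrinsics, pixels), "R" (3x3) and "t" (3): a world point X has camera coordinates R X + t. Camera axes: x right, y down, z forward; pixel columns grow to the right and rows downward; lengths in m; the calibration is good to about 2 mm. A picture is of the moment at which its call begins: read the wrist's pose just before it. get_calibration takes no time and is no camera call; for the wrist camera it gives the pose at the moment of the call.
- arm.hand_in(): hands the job in; it is judged then, once.
The state is a dict: "clock": time; "q": joint angles; "joint_velocities": joint speeds; "effort": joint torques, N m; "tool_pos": TCP position; "tool_rot": TCP orientation; "ft_force": force on the tool from outside, world axes, zero at the start; "ft_torque": the same for the moment, N m; "gripper_width": finger opening in m; "gripper_force": force on a finger pad.
Only numpy, scipy, OpenCV 4.12 (cv2) and the standard library are available. Lean on these libraries where they do the work, as an engineer would, in place of code of your own. Each camera call takes 0.05 s, during which the arm holds its last target. There are 200 camera calls.

## Working session

There is one attempt and no reset: what is moved stays moved. The work goes in short steps, Python scripts to look and compute and a shell command to move; the robot and the scene stay as the last step left them, time stands still between calls to the robot, and variables do not carry over. Pictures are saved under pics/ and viewed, at most 14 in all, crops included, and the job is handed in when it is done.

```bash
ls; mkdir -p pics; cat > h.py <<'E'
import sys; sys.path.insert(0,'.')
import numpy as np, cv2
from station import arm
def cal(n):
    c=arm.get_calibration(n); return np.array(c["camera_matrix"]),np.array(c["R"]),np.array(c["t"])
def proj(n,X):
    K,R,t=cal(n); p=(np.atleast_2d(X)@R.T+t)@K.T; return p[:,:2]/p[:,2:]
def ray(n,uv,z,c=None):
    K,R,t=c or cal(n); C=-R.T@t
    d=np.c_[np.atleast_2d(uv),np.ones(len(np.atleast_2d(uv)))]@np.linalg.inv(K).T@R
    return C+d*((z-C[2])/d[:,2])[:,None]
E
python3 - <<'E'
from h import *
print(arm.observe()); print(arm.grip_point_offset)
for n in("side","top","wrist"):
    im=arm.get_image(n); cv2.imwrite(f"pics/{n}0.png",im); K,R,t=cal(n); print(n,-R.T@t,K[0,0],R[2])
E
```

```text
pics
{'clock': 0.0, 'q': array([-1.31660426e+00,  3.51256896e-01,  1.65243550e+00,  1.31455489e-05,
        1.13907860e+00, -8.45739578e-02]), 'joint_velocities': array([ 0.00083959, -0.0004745 , -0.00066577, -0.00061407, -0.00077664,
       -0.0010505 ]), 'effort': array([ 7.82852021e-05, -4.97330296e+01, -2.85250854e+01,  6.99591427e-02,
        2.57278222e-02, -8.73135241e-05]), 'tool_pos': array([ 0.18272185, -0.51835228,  0.1843858 ]), 'tool_rot': array([-3.14041953e+00, -1.11428412e-04,  3.38760448e-01]), 'ft_force': array([-0.74947879,  0.27551443,  0.10495447]), 'ft_torque': array([-0.00299179,  0.01908238, -0.04342735]), 'gripper_force': 0.0, 'gripper_width': 0.09326213746033446}
0.0188
side [0.04310752 0.4069782  0.96101543] 461.16125624298076 [ 0.51535659 -0.36723031 -0.7743058 ]
top [ 0.57435735 -0.02732684  1.08112206] 424.56975477218185 [ 6.32969430e-02 -4.76980072e-04 -9.97994624e-01]
wrist [ 0.25236084 -0.49432126  0.3837868 ] 342.65642878540746 [-0.24941249 -0.08791215 -0.9643987 ]
```

View pics/top0.png

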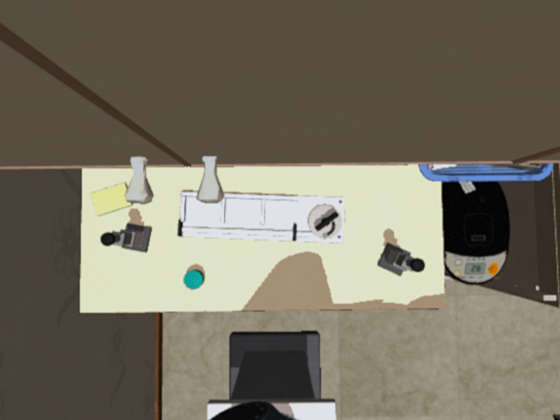

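View pics/side0.png

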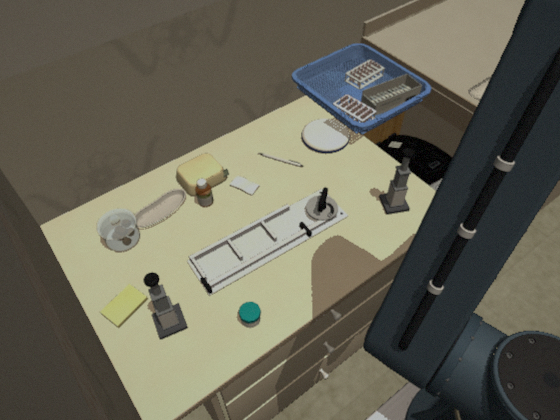

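The top view shows two posts, with feet near (138,237) and (393,259). It also shows the cradle from (180,192) to (344,242), the cam at (325,221) and the pot at (194,279). The side view confirms only two posts, puts the bottle at (204,192) behind the cradle, and shows both posts extended. Next I'll measure these.

```bash
python3 - <<'E'
from h import *
im=cv2.imread("pics/top0.png")
a=cv2.resize(im[205:300,95:205],None,fx=5,fy=5,interpolation=cv2.INTER_CUBIC)[:300]
b=cv2.resize(im[180:280,290:430],None,fx=5,fy=5,interpolation=cv2.INTER_CUBIC)[:500]
c=np.zeros((600,800,3),np.uint8); 
c[:300,:250]=cv2.resize(im[215:275,95:145+10],(250,300)) if 0 else c[:300,:250]
L=cv2.resize(im[220:255,95:165],None,fx=5,fy=5,interpolation=cv2.INTER_CUBIC); Rr=cv2.resize(im[240:275,370:440],None,fx=5,fy=5,interpolation=cv2.INTER_CUBIC)
c[:175,:350]=L; c[:175,400:750]=Rr
M=cv2.resize(im[185:247,170:350],None,fx=4.4,fy=4.4,interpolation=cv2.INTER_CUBIC); c[200:200+M.shape[0],:M.shape[1]]=M
cv2.imwrite("pics/c0.png",c)
print("corners cradle",ray("top",[[180,192],[344,196],[342,242],[178,236]],0.006))
print("feet",ray("top",[[138,237],[393,259]],0.012)); print("cam",ray("top",[[325,221]],0.023)); print("pot",ray("top",[[194,279]],.04))
print("bottle",ray("side",[[204,205]],0)); print("caps ray")
for n,u in(("top",[[108,239],[418,265]]),("side",[[152,280],[406,163]])): print(ray(n,u,.15),ray(n,u,.2))
E
```

```text
corners cradle [[ 0.6759653   0.22530505  0.006     ]
 [ 0.66094995 -0.1913317   0.006     ]
 [ 0.54460252 -0.1838282   0.006     ]
 [ 0.56447063  0.2299838   0.006     ]]
feet [[ 0.56317955  0.32897868  0.012     ]
 [ 0.50091866 -0.30968422  0.012     ]]
cam [[ 0.59766839 -0.14009874  0.023     ]]
pot [[0.46012242 0.18258814 0.04      ]]
bottle [[ 8.08820313e-01  9.71942582e-02 -1.11022302e-16]]
caps ray
[[ 0.56101797  0.34853545  0.15      ]
 [ 0.49679017 -0.32729864  0.15      ]] [[ 0.56173428  0.32835216  0.2       ]
 [ 0.50095543 -0.31119056  0.2       ]]
[[ 0.58394538  0.33207655  0.15      ]
 [ 0.5012819  -0.3179466   0.15      ]] [[ 0.55060213  0.33669432  0.2       ]
 [ 0.47303494 -0.27325418  0.2       ]]
```

View pics/c0.png

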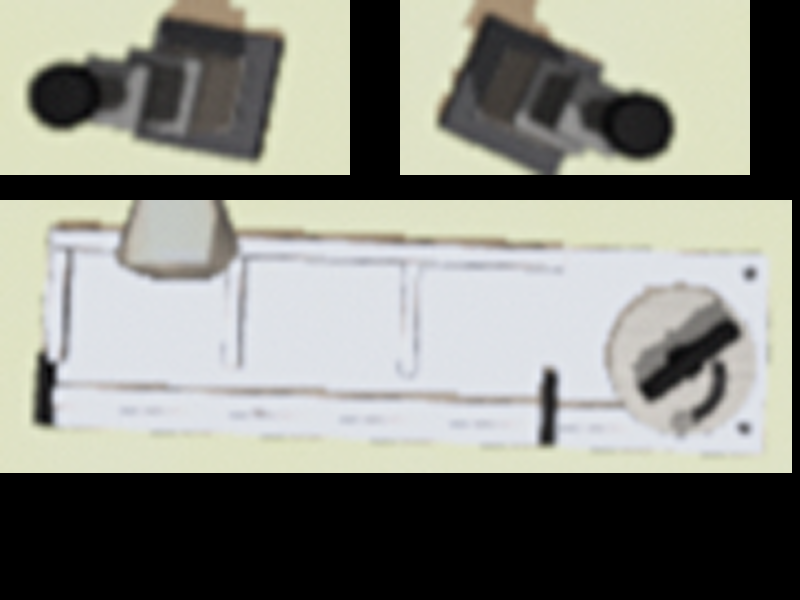

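The crops give a left post yaw of about -9.5° and a right post yaw of about -21°, both mod 90. The cradle yaw is about -2.4°, and its 418 mm length matches. Next I'll check how high the hanging bells are, then move.

```bash
python3 - <<'E'
from h import *
for z in (.3,.4,.5,.6,.7,.8): X=ray("top",[[209,198],[140,198]],z); print(z,X[:,:2].round(2).tolist(),proj("side",X).round().tolist())
E
# go up and toward right post, yaw to -0.373
python3 -m inch '[{"dz":0.3},{"dx":0.3,"dy":0.2,"dz":0.35,"az":-0.2},{"dx":0.6,"dy":0.5,"dz":0.4,"az":-0.4},{"dx":0.7,"dy":0.5,"dz":0.4,"az":-0.45},{"dx":0.7,"dy":0.5,"dz":0.4,"az":-0.45}]' -1
```

```text
0.3 [[0.64, 0.1], [0.64, 0.23]] [[226.0, 164.0], [169.0, 192.0]]
0.4 [[0.63, 0.09], [0.63, 0.2]] [[230.0, 124.0], [177.0, 149.0]]
0.5 [[0.62, 0.07], [0.62, 0.16]] [[235.0, 76.0], [186.0, 98.0]]
0.6 [[0.61, 0.05], [0.61, 0.13]] [[242.0, 19.0], [197.0, 36.0]]
0.7 [[0.6, 0.04], [0.61, 0.1]] [[250.0, -53.0], [211.0, -40.0]]
0.8 [[0.6, 0.02], [0.6, 0.07]] [[260.0, -143.0], [228.0, -136.0]]schema error: expected keys dx, dy, dz, ax, ay, az
```

```bash
python3 -m inch '[{"dx":0,"dy":0,"dz":0.25,"ax":0,"ay":0,"az":0},{"dx":0.3,"dy":0.2,"dz":0.4,"ax":0,"ay":0,"az":-0.2},{"dx":0.6,"dy":0.5,"dz":0.4,"ax":0,"ay":0,"az":-0.45},{"dx":0.7,"dy":0.5,"dz":0.4,"ax":0,"ay":0,"az":-0.45},{"dx":0.7,"dy":0.5,"dz":0.4,"ax":0,"ay":0,"az":-0.45}]' -1
python3 -m inch '[{"dx":0.1,"dy":0,"dz":0,"ax":0,"ay":0,"az":0},{"dx":0.1,"dy":0,"dz":0,"ax":0,"ay":0,"az":0},{"dx":0.1,"dy":0,"dz":0,"ax":0,"ay":0,"az":0},{"dx":0.1,"dy":0,"dz":0,"ax":0,"ay":0,"az":0}]'
```

```text
clock: 0.78
tool_pos: [0.3619, -0.3887, 0.3193]
tool_rot: [-3.142, -0.0, -0.362]
ft_force: [0.3, -0.3, -0.1]
gripper_width: 0.0478
gripper_force: 0.0
clock: 1.27
tool_pos: [0.3998, -0.3902, 0.319]
tool_rot: [-3.142, 0.0, -0.357]
ft_force: [-0.2, 0.2, -0.9]
gripper_width: 0.0077
gripper_force: 0.0
```

```bash
python3 - <<'E'
from h import *
cv2.imwrite("pics/w1.png",arm.get_image("wrist")); print(arm.observe()["tool_pos"])
np.savez("pics/w1.npz",*cal("wrist"))
print(proj("wrist",[[.5,-.31,.18],[.5,-.31,0.012]]))
E
```

```text
[ 0.3998927  -0.39029605  0.31906382]
[[163.19491909 124.16585713]
 [201.16057437 121.30069801]]
```

View pics/w1.png

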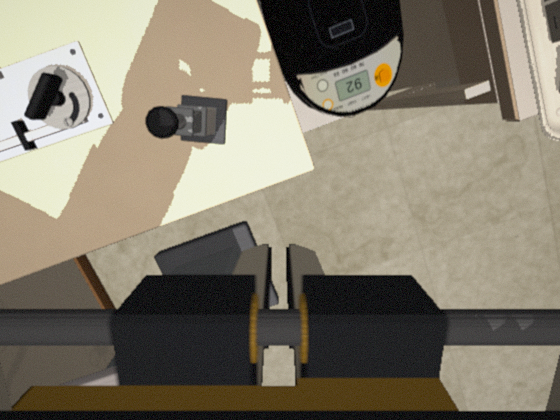

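The wrist view shows the cap at (162,122), and the foot's corners at about (181,95), (228,97) and (225,144).

```bash
cat >> h.py <<'E'
def tri(n1,u1,n2,u2,c1=None,c2=None):
    A=[];b=[]
    for n,u,c in((n1,u1,c1),(n2,u2,c2)):
        c=c or cal(n); p0=ray(n,[u],0,c)[0]; C=-c[1].T@c[2]; d=(p0-C)/np.linalg.norm(p0-C); P=np.eye(3)-np.outer(d,d); A.append(P); b.append(P@C)
    A=np.vstack(A); b=np.hstack(b); x=np.linalg.lstsq(A,b,rcond=None)[0]; return x,np.linalg.norm(A@x-b)
E
python3 - <<'E'
from h import *
z=np.load("pics/w1.npz"); w=tuple(z[k] for k in z.files)
im=cv2.imread("pics/w1.png"); t=cv2.imread("pics/top0.png")
m=(im.max(2)<35).astype(np.uint8); m[:90]=0;m[160:]=0;m[:,:130]=0;m[:,240:]=0
n,_,s,c=cv2.connectedComponentsWithStats(m); i=1+s[1:,4].argmax(); print(s[i],c[i]); uw=c[i]
m=(t.max(2)<35).astype(np.uint8); m[:245]=0;m[280:]=0;m[:,:405]=0;m[:,430:]=0
n,_,s,c=cv2.connectedComponentsWithStats(m); i=1+s[1:,4].argmax(); print(s[i],c[i]); ut=c[i]
print("cap",tri("wrist",uw,"top",ut,w))
q=ray("wrist",[[181,95],[228,97],[225,144],[178,141]],.012,w); print("foot",q, np.linalg.norm(np.diff(q,axis=0),axis=1), q.mean(0), np.degrees(np.arctan2(*(q[1]-q[0])[1::-1])))
g=cv2.resize(im[85:155,140:240],None,fx=6,fy=6,interpolation=cv2.INTER_CUBIC); cv2.imwrite("pics/g1.png",g)
E
```

```text
[146 107  33  30 478] [160.89539749 122.86820084]
[410 259  14  12 107] [416.65420561 264.39252336]
cap (array([ 0.50115289, -0.31164223,  0.18980322]), np.float64(0.00035635261729624943))
foot [[ 0.54264647 -0.29798787  0.012     ]
 [ 0.51712756 -0.3587515   0.012     ]
 [ 0.45854365 -0.32953549  0.012     ]
 [ 0.48636695 -0.26725864  0.012     ]] [0.06590473 0.06546488 0.06820955] [ 0.50117116 -0.31338338  0.012     ] -112.78094903661459
```

View pics/g1.png

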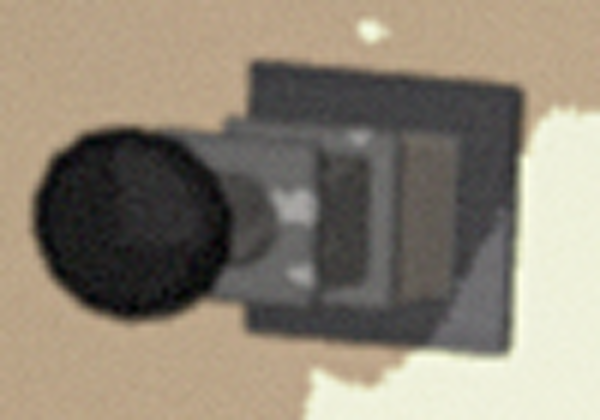

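```bash
python3 -m inch '[{"dx":0.13,"dy":0.1,"dz":0,"ax":0,"ay":0,"az":-0.04},{"dx":0.253,"dy":0.195,"dz":0,"ax":0,"ay":0,"az":-0.04},{"dx":0.253,"dy":0.195,"dz":-0.13,"ax":0,"ay":0,"az":-0.04},{"dx":0.253,"dy":0.195,"dz":-0.26,"ax":0,"ay":0,"az":-0.04},{"dx":0.253,"dy":0.195,"dz":-0.26,"ax":0,"ay":0,"az":-0.04}]' -1
python3 - <<'E'
from h import *
print(arm.observe()["tool_pos"],arm.observe()["gripper_width"]); cv2.imwrite("pics/w2.png",arm.get_image("wrist")[120:,100:460]); print(proj("wrist",[.501,-.312,.19]))
E
```

```text
clock: 1.95
tool_pos: [0.5, -0.3112, 0.2122]
tool_rot: [-3.14, 0.006, -0.42]
ft_force: [-0.1, -0.1, 0.5]
gripper_width: 0.0002
gripper_force: 0.0
[ 0.50004802 -0.31117817  0.21220327] 0.00024215389064571828
[[278.32837771 226.99215645]]
```

View pics/w2.png

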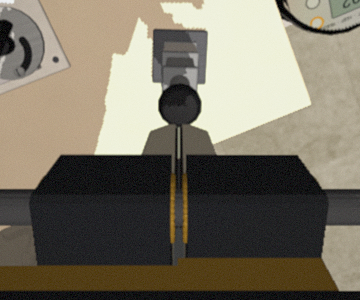

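```bash
python3 -m inch '[{"dx":0,"dy":0,"dz":-0.05,"ax":0,"ay":0,"az":0},{"dx":0,"dy":0,"dz":-0.08,"ax":0,"ay":0,"az":0},{"dx":0,"dy":0,"dz":-0.11,"ax":0,"ay":0,"az":0},{"dx":0,"dy":0,"dz":-0.14,"ax":0,"ay":0,"az":0},{"dx":0,"dy":0,"dz":-0.16,"ax":0,"ay":0,"az":0}]' -1
python3 -m inch '[{"dx":0,"dy":0,"dz":-0.03,"ax":0,"ay":0,"az":0},{"dx":0,"dy":0,"dz":-0.06,"ax":0,"ay":0,"az":0},{"dx":0,"dy":0,"dz":-0.08,"ax":0,"ay":0,"az":0},{"dx":0,"dy":0,"dz":-0.09,"ax":0,"ay":0,"az":0},{"dx":0,"dy":0,"dz":-0.1,"ax":0,"ay":0,"az":0}]' -1
```

```text
clock: 2.62
tool_pos: [0.5023, -0.3123, 0.1509]
tool_rot: [3.141, -0.001, -0.419]
ft_force: [-0.9, -1.2, 4.5]
gripper_width: 0.0005
gripper_force: 2.0
clock: 3.25
tool_pos: [0.5023, -0.3122, 0.1113]
tool_rot: [3.141, -0.001, -0.419]
ft_force: [-1.1, -2.0, 8.4]
gripper_width: 0.0003
gripper_force: 4.2
```

Forces of 4.5 N and then 8.4 N confirm the innermost section went in first, then the middle. I'll continue to the end.

```bash
python3 -m inch '[{"dx":0,"dy":0,"dz":-0.015,"ax":0,"ay":0,"az":0},{"dx":0,"dy":0,"dz":-0.025,"ax":0,"ay":0,"az":0},{"dx":0,"dy":0,"dz":-0.03,"ax":0,"ay":0,"az":0},{"dx":0,"dy":0,"dz":-0.033,"ax":0,"ay":0,"az":0},{"dx":0,"dy":0,"dz":-0.033,"ax":0,"ay":0,"az":0}]' -1
```

```text
clock: 3.88
tool_pos: [0.5022, -0.3122, 0.0982]
tool_rot: [3.141, -0.001, -0.419]
ft_force: [-0.1, -1.5, 6.5]
gripper_width: 0.0006
gripper_force: 3.1
```

```bash
python3 -m inch '[{"dx":0,"dy":0,"dz":-0.003,"ax":0,"ay":0,"az":0},{"dx":0,"dy":0,"dz":-0.006,"ax":0,"ay":0,"az":0},{"dx":0,"dy":0,"dz":-0.006,"ax":0,"ay":0,"az":0}]' -1
```

```text
clock: 4.25
tool_pos: [0.5022, -0.3122, 0.0959]
tool_rot: [3.141, -0.001, -0.419]
ft_force: [0.1, -1.2, 7.8]
gripper_width: 0.0005
gripper_force: 3.3
```

```bash
python3 -m inch '[{"dx":0,"dy":0,"dz":-0.004,"ax":0,"ay":0,"az":0},{"dx":0,"dy":0,"dz":-0.008,"ax":0,"ay":0,"az":0},{"dx":0,"dy":0,"dz":-0.008,"ax":0,"ay":0,"az":0}]' -1
```

```text
clock: 4.62
tool_pos: [0.5022, -0.3122, 0.0926]
tool_rot: [3.141, -0.001, -0.419]
ft_force: [0.3, -2.2, 5.9]
gripper_width: 0.0005
gripper_force: 3.0
```

```bash
python3 - <<'E'
from h import *
cv2.imwrite("pics/w3.png",arm.get_image("wrist")); s=arm.get_image("side"); cv2.imwrite("pics/s3.png",s)
w=cv2.imread("pics/w3.png")[120:400,120:440]; k=cv2.resize(s[140:230,360:450],(280,280),interpolation=cv2.INTER_CUBIC); cv2.imwrite("pics/v3.png",np.hstack([w,k]))
print(proj("side",[.502,-.312,.099]),proj("wrist",[[.502,-.312,.099]]))
E
```

```text
[[400.07862888 178.12751762]] [[278.20644518 243.42630397]]
```

View pics/v3.png

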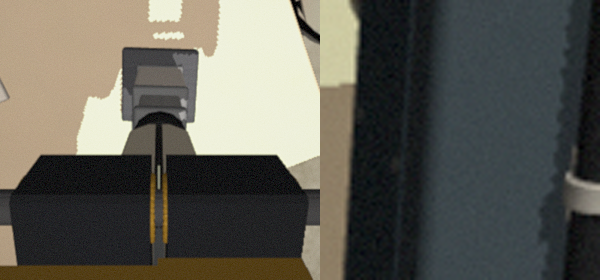

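The fingers hide the cap, so I'll lift and back off to see it clearly.

```bash
python3 -m inch '[{"dx":0,"dy":0,"dz":0.12,"ax":0,"ay":0,"az":0},{"dx":-0.05,"dy":0,"dz":0.25,"ax":0,"ay":0,"az":0},{"dx":-0.15,"dy":0.0,"dz":0.3,"ax":0,"ay":0,"az":0},{"dx":-0.15,"dy":0.0,"dz":0.3,"ax":0,"ay":0,"az":0}]' 1
python3 - <<'E'
from h import *
w=arm.get_image("wrist"); np.savez("pics/w4.npz",*cal("wrist")); cv2.imwrite("pics/w4.png",w)
u=proj("wrist",[.502,-.312,.05])[0].astype(int); print(u)
y0=max(u[1]-70,0);x0=u[0]-70; print(x0,y0)
cv2.imwrite("pics/v4.png",cv2.resize(w[y0:y0+140,x0:x0+140],None,fx=4,fy=4,interpolation=cv2.INTER_CUBIC))
E
```

```text
clock: 5.22
tool_pos: [0.4407, -0.312, 0.2136]
tool_rot: [3.141, -0.001, -0.42]
ft_force: [-0.1, -0.8, 0.3]
gripper_width: 0.0358
gripper_force: 0.0
[254 134]
184 64
```

View pics/v4.png

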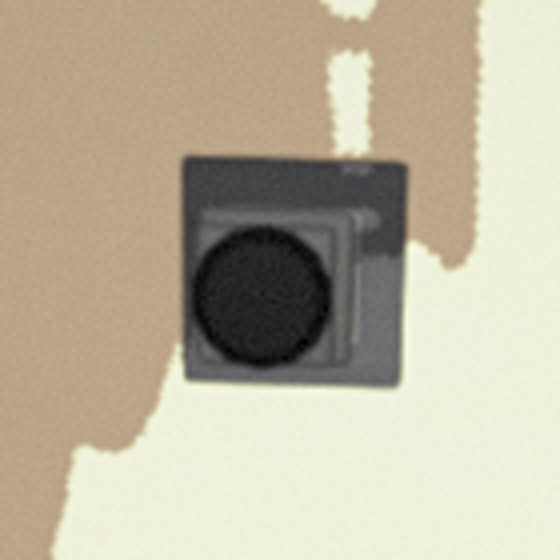

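The collapsed post looks square. The cap is centred at (262,296) in the crop, and the foot corners are at (185,157), (407,162), (400,386) and (184,380).

```bash
python3 - <<'E'
from h import *
z=np.load("pics/w4.npz"); w=tuple(z[k] for k in z.files); C=-w[1].T@w[2]
f=np.array([[185,157],[407,162],[400,386],[184,380]])/4+[184,64]
q=ray("",f,.012,w); print(q[:,:2],np.linalg.norm(q-np.roll(q,1,0),axis=1)); ctr=q.mean(0); d=q[1]-q[0]; e=q[1]-q[2]; print(ctr,np.degrees(np.arctan2(d[1],d[0]))+90,np.degrees(np.arctan2(e[1],e[0])))
im=cv2.imread("pics/w4.png"); m=(im.max(2)<38).astype(np.uint8); m[:110]=0;m[165:]=0;m[:,:220]=0;m[:,290:]=0
n,_,s,c=cv2.connectedComponentsWithStats(m); i=1+s[1:,4].argmax(); print(s[i],c[i],C)
for h in(.085,.09,.095,.1,.105,.11): print(h,ray("",[c[i]],h,w)[0,:2]-ctr[:2], s[i][2]/w[0][0,0]*((C[2]-h)))
E
```

```text
[[ 0.54269331 -0.2984108 ]
 [ 0.51625589 -0.35438329]
 [ 0.45999028 -0.32743009]
 [ 0.48717176 -0.27080312]] [0.06200667 0.06190199 0.06238825 0.0628128 ]
[ 0.50152781 -0.31275682  0.012     ] -25.282720137931676 -25.59604878072835
[232 121  34  35 588] [248.67687075 138.58503401] [ 0.5087534  -0.34176762  0.41172534]
0.085 [-0.00043987  0.00463155] 0.0324192418530169
0.09 [-0.00032256  0.00411671] 0.03192311808086826
0.095 [-0.00020525  0.00360187] 0.031426994308719605
0.1 [-8.79439371e-05  3.08702402e-03] 0.03093087053657096
0.105 [2.93634412e-05 2.57218273e-03] 0.030434746764422323
0.11 [0.00014667 0.00205734] 0.029938622992273674
```

```bash
python3 - <<'E'
from h import *
z=np.load("pics/w4.npz"); w=tuple(z[k] for k in z.files)
t=arm.get_image("top"); s=arm.get_image("side"); cv2.imwrite("pics/t4.png",t)
a=cv2.resize(t[225:285,360:440],(533,400),interpolation=cv2.INTER_CUBIC);b=cv2.resize(s[150:230,360:413],(265,400),interpolation=cv2.INTER_CUBIC);cv2.imwrite("pics/v5.png",np.hstack([a,b]))
for h in(.099,.12): print(h,proj("top",[.5015,-.3127,h]),proj("side",[.5015,-.3127,h]))
E
```

```text
0.099 [[404.3753345  261.23087901]] [[400.41821652 178.11818668]]
0.12 [[407.10920363 261.8966964 ]] [[402.04063251 172.37574115]]
```

View pics/v5.png

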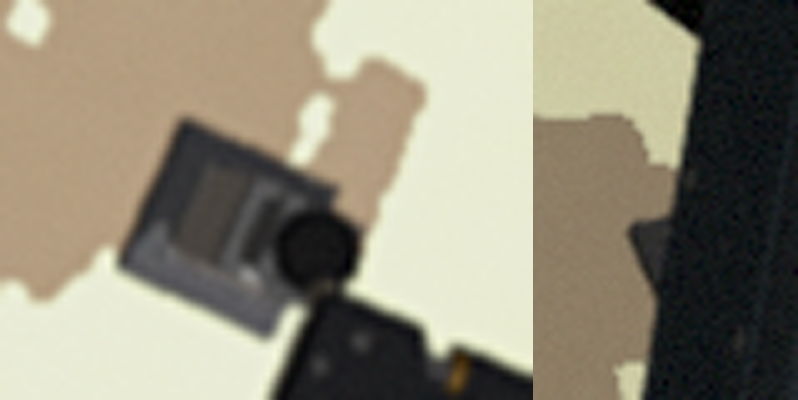

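The cap in the top view is at about (407,262), which puts its top at about 0.12, so the middle section isn't home yet. I'll press again and note the height where contact starts.

```bash
python3 -m inch '[{"dx":0.08,"dy":0,"dz":0,"ax":0,"ay":0,"az":0},{"dx":0.152,"dy":0,"dz":0,"ax":0,"ay":0,"az":0},{"dx":0.152,"dy":0,"dz":-0.1,"ax":0,"ay":0,"az":0},{"dx":0.152,"dy":0,"dz":-0.2,"ax":0,"ay":0,"az":0},{"dx":0.152,"dy":0,"dz":-0.22,"ax":0,"ay":0,"az":0}]' -1
for i in 1 2 3; do :; done
python3 -m inch '[{"dx":0,"dy":0,"dz":-0.01,"ax":0,"ay":0,"az":0},{"dx":0,"dy":0,"dz":-0.01,"ax":0,"ay":0,"az":0}]' -1
python3 -m inch '[{"dx":0,"dy":0,"dz":-0.01,"ax":0,"ay":0,"az":0},{"dx":0,"dy":0,"dz":-0.01,"ax":0,"ay":0,"az":0}]' -1
```

```text
clock: 6.0
tool_pos: [0.5018, -0.3106, 0.1208]
tool_rot: [-3.14, 0.006, -0.418]
ft_force: [0.2, -0.7, -0.4]
gripper_width: 0.0073
gripper_force: 0.0
clock: 6.25
tool_pos: [0.5034, -0.3123, 0.1212]
tool_rot: [3.141, -0.001, -0.419]
ft_force: [-1.0, -0.4, 1.3]
gripper_width: 0.0007
gripper_force: 0.0
clock: 6.5
tool_pos: [0.5028, -0.312, 0.1165]
tool_rot: [3.142, -0.0, -0.419]
ft_force: [-0.4, 0.5, -0.5]
gripper_width: 0.0001
gripper_force: 0.0
```

```bash
python3 -m inch '[{"dx":0,"dy":0,"dz":-0.015,"ax":0,"ay":0,"az":0},{"dx":0,"dy":0,"dz":-0.015,"ax":0,"ay":0,"az":0}]' -1
python3 -m inch '[{"dx":0,"dy":0,"dz":-0.015,"ax":0,"ay":0,"az":0},{"dx":0,"dy":0,"dz":-0.015,"ax":0,"ay":0,"az":0}]' -1
python3 -m inch '[{"dx":0,"dy":0,"dz":-0.015,"ax":0,"ay":0,"az":0},{"dx":0,"dy":0,"dz":-0.015,"ax":0,"ay":0,"az":0}]' -1
python3 -m inch '[{"dx":0,"dy":0,"dz":-0.015,"ax":0,"ay":0,"az":0},{"dx":0,"dy":0,"dz":-0.015,"ax":0,"ay":0,"az":0}]' -1
```

```text
clock: 6.75
tool_pos: [0.5025, -0.3118, 0.1097]
tool_rot: [-3.141, 0.001, -0.419]
ft_force: [0.6, 0.6, 0.1]
gripper_width: 0.0005
gripper_force: 0.0
clock: 7.0
tool_pos: [0.5025, -0.3118, 0.1036]
tool_rot: [-3.141, 0.001, -0.419]
ft_force: [-0.0, 0.4, 0.6]
gripper_width: 0.0006
gripper_force: 0.0
clock: 7.25
tool_pos: [0.5025, -0.3118, 0.0976]
tool_rot: [-3.141, 0.001, -0.419]
ft_force: [0.3, -0.3, -0.5]
gripper_width: 0.0004
gripper_force: 0.0
clock: 7.5
tool_pos: [0.5027, -0.3119, 0.0919]
tool_rot: [-3.142, 0.0, -0.419]
ft_force: [-0.3, -0.2, -0.1]
gripper_width: 0.0006
gripper_force: 0.0
```

The contact height matches the last pressing height, so the effective finger contact sits about 20 mm above the TCP. I'll keep pressing until the force jumps.

```bash
for i in 1; do python3 -m inch '[{"dx":0,"dy":0,"dz":-0.01,"ax":0,"ay":0,"az":0},{"dx":0,"dy":0,"dz":-0.02,"ax":0,"ay":0,"az":0},{"dx":0,"dy":0,"dz":-0.02,"ax":0,"ay":0,"az":0}]' -1; done
python3 -m inch '[{"dx":0,"dy":0,"dz":-0.01,"ax":0,"ay":0,"az":0},{"dx":0,"dy":0,"dz":-0.015,"ax":0,"ay":0,"az":0},{"dx":0,"dy":0,"dz":-0.015,"ax":0,"ay":0,"az":0}]' -1
python3 -m inch '[{"dx":0,"dy":0,"dz":-0.005,"ax":0,"ay":0,"az":0},{"dx":0,"dy":0,"dz":-0.01,"ax":0,"ay":0,"az":0},{"dx":0,"dy":0,"dz":-0.01,"ax":0,"ay":0,"az":0}]' -1
```

```text
clock: 7.88
tool_pos: [0.5028, -0.312, 0.0844]
tool_rot: [3.142, -0.0, -0.419]
ft_force: [-0.7, 0.0, 3.4]
gripper_width: 0.0004
gripper_force: 1.4
clock: 8.25
tool_pos: [0.5029, -0.3121, 0.0786]
tool_rot: [3.141, -0.0, -0.419]
ft_force: [-1.4, 0.5, 4.1]
gripper_width: 0.0005
gripper_force: 2.4
clock: 8.62
tool_pos: [0.5029, -0.3121, 0.0746]
tool_rot: [3.141, -0.0, -0.419]
ft_force: [-0.5, 0.0, 5.3]
gripper_width: 0.0006
gripper_force: 2.7
```

```bash
python3 - <<'E'
from h import *
w=arm.get_image("wrist"); t=arm.get_image("top"); np.savez("pics/w6.npz",*cal("wrist")); cv2.imwrite("pics/w6.png",w);cv2.imwrite("pics/t6.png",t)
a=cv2.resize(w[140:300,180:380],(500,400),interpolation=cv2.INTER_CUBIC);b=cv2.resize(t[235:285,370:407],(296,400),interpolation=cv2.INTER_CUBIC);cv2.imwrite("pics/v6.png",np.hstack([a,b]))
E
```

```text
(no output)
```

View pics/v6.png

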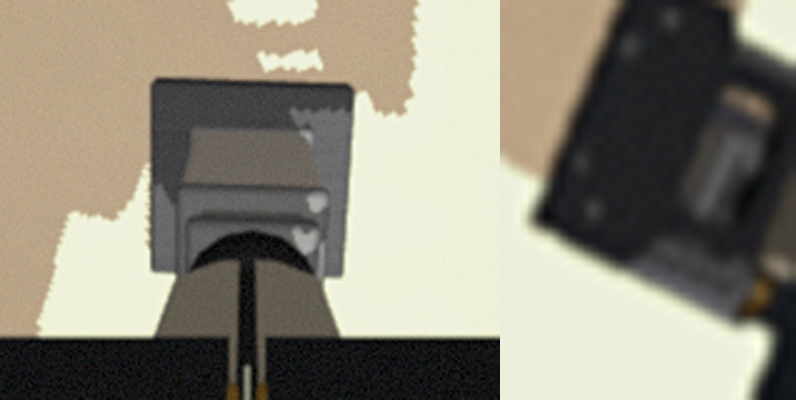

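```bash
python3 -m inch '[{"dx":0,"dy":0,"dz":-0.005,"ax":0,"ay":0,"az":0},{"dx":0,"dy":0,"dz":-0.01,"ax":0,"ay":0,"az":0},{"dx":0,"dy":0,"dz":-0.01,"ax":0,"ay":0,"az":0}]' -1
python3 - <<'E'
from h import *
o=arm.observe(); p=o["tool_pos"]; print(o["ft_force"],proj("wrist",[p,p+[0,0,.0188],p+[0,0,.03]]))
for h in (.099,.105,.115): print(h,proj("wrist",[.5015,-.3127,h]))
E
```

```text
clock: 9.1
tool_pos: [0.5029, -0.3121, 0.0706]
tool_rot: [3.141, -0.001, -0.419]
ft_force: [-1.3, 0.5, 5.2]
gripper_width: 0.0005
gripper_force: 2.7
[-1.25620448  0.49671688  5.15688706] [[278.41292254 239.26999737]
 [278.44456043 250.85064785]
 [278.46639443 258.84270582]]
0.099 [[280.56050378 259.41625703]]
0.105 [[280.64099555 264.07053203]]
0.115 [[280.78739678 272.53588826]]
```

```bash
python3 -m inch '[{"dx":0,"dy":0,"dz":-0.005,"ax":0,"ay":0,"az":0},{"dx":0,"dy":0,"dz":-0.01,"ax":0,"ay":0,"az":0},{"dx":0,"dy":0,"dz":-0.01,"ax":0,"ay":0,"az":0}]' -1
python3 -m inch '[{"dx":0,"dy":0,"dz":-0.005,"ax":0,"ay":0,"az":0},{"dx":0,"dy":0,"dz":-0.01,"ax":0,"ay":0,"az":0},{"dx":0,"dy":0,"dz":-0.01,"ax":0,"ay":0,"az":0}]' -1
python3 - <<'E'
from h import *
w=arm.get_image("wrist"); cv2.imwrite("pics/w7.png",w)
b=cv2.imread("pics/w6.png")
for im in(b,w): print([int(im[r,278].max()) for r in range(160,262,2)])
E
```

```text
clock: 9.48
tool_pos: [0.5029, -0.3121, 0.0666]
tool_rot: [3.141, -0.001, -0.419]
ft_force: [-0.9, 0.5, 4.4]
gripper_width: 0.0008
gripper_force: 2.7
clock: 9.85
tool_pos: [0.5037, -0.3126, 0.0652]
tool_rot: [3.141, -0.003, -0.419]
ft_force: [-7.8, 5.1, 29.9]
gripper_width: 0.0007
gripper_force: 14.8
[188, 192, 191, 190, 190, 189, 85, 51, 73, 70, 69, 67, 65, 67, 71, 68, 96, 101, 101, 105, 103, 106, 110, 106, 108, 111, 104, 76, 85, 105, 99, 102, 83, 71, 58, 86, 59, 9, 14, 24, 21, 25, 30, 29, 25, 8, 28, 27, 21, 19, 22]
[186, 182, 191, 187, 187, 193, 191, 171, 44, 62, 70, 67, 67, 68, 71, 65, 69, 70, 92, 109, 104, 104, 110, 106, 112, 109, 107, 108, 103, 106, 66, 85, 100, 101, 65, 72, 90, 26, 19, 17, 18, 25, 30, 29, 17, 21, 26, 27, 5, 25, 26]
```

The force jumped to 30 N, so it has hit the hard stop. I'll lift off and verify.

```bash
python3 -m inch '[{"dx":0,"dy":0,"dz":0.1,"ax":0,"ay":0,"az":0},{"dx":-0.08,"dy":0,"dz":0.25,"ax":0,"ay":0,"az":0},{"dx":-0.17,"dy":-0.0,"dz":0.35,"ax":0,"ay":0,"az":0},{"dx":-0.17,"dy":-0.0,"dz":0.35,"ax":0,"ay":0,"az":0}]'
cat >> h.py <<'E'
def blob(im,x0,x1,y0,y1,th=38):
    m=np.zeros(im.shape[:2],np.uint8); m[y0:y1,x0:x1]=im[y0:y1,x0:x1].max(2)<th
    n,_,s,c=cv2.connectedComponentsWithStats(m); i=1+s[1:,4].argmax(); return s[i],c[i]
E
python3 - <<'E'
from h import *
w=arm.get_image("wrist"); t=arm.get_image("top")
for h in(.099,.12): print(h,proj("wrist",[.502,-.3125,h]),proj("top",[.502,-.3125,h]))
u=proj("wrist",[.502,-.3125,.1])[0].astype(int)
sw=blob(w,u[0]-35,u[0]+35,max(0,u[1]-35),u[1]+35); st=blob(t,395,415,250,275); print(sw,st); print(tri("wrist",sw[1],"top",st[1]))
x,y=u-70; y=max(y,0); a=cv2.resize(w[y:y+140,x:x+140],(400,400),interpolation=cv2.INTER_CUBIC);b=cv2.resize(t[235:285,370:420],(400,400),interpolation=cv2.INTER_CUBIC);cv2.imwrite("pics/v7.png",np.hstack([a,b]))
E
```

```text
clock: 10.4
tool_pos: [0.4344, -0.313, 0.2055]
tool_rot: [3.14, -0.005, -0.42]
ft_force: [1.2, -0.0, -0.2]
gripper_width: 0.0005
gripper_force: 0.0
0.099 [[247.02880351 130.06700042]] [[404.28177226 261.01291118]]
0.12 [[244.73275556 131.13326012]] [[407.01349723 261.67392191]]
(array([231, 115,  32,  33, 450], dtype=int32), array([246.57777778, 131.67777778])) (array([398, 256,  12,  12, 114], dtype=int32), array([403.33333333, 261.24561404]))
(array([ 0.50108281, -0.31125469,  0.09560637]), np.float64(0.00022872182619594923))
```

View pics/v7.png

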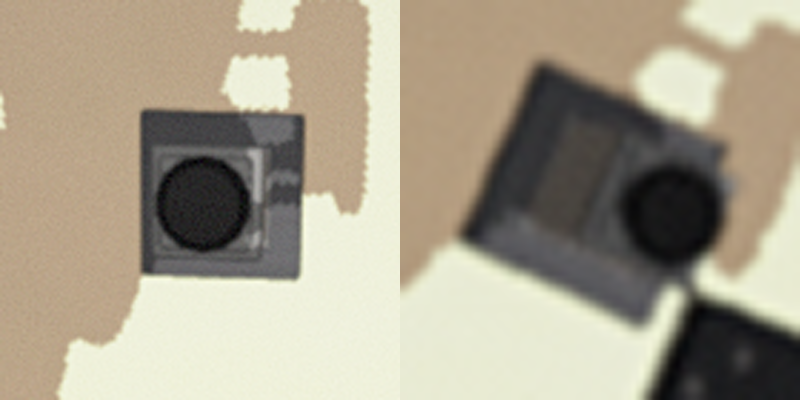

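The cap top is at 0.096–0.099, so the right post is fully collapsed. Now I'll grasp it.

```bash
python3 -m inch '[{"dx":0.08,"dy":0,"dz":0,"ax":0,"ay":0,"az":-0.015},{"dx":0.168,"dy":0.0,"dz":0,"ax":0,"ay":0,"az":-0.015},{"dx":0.168,"dy":0.0,"dz":-0.1,"ax":0,"ay":0,"az":-0.015},{"dx":0.168,"dy":0.0,"dz":-0.12,"ax":0,"ay":0,"az":-0.015},{"dx":0.168,"dy":0.0,"dz":-0.12,"ax":0,"ay":0,"az":-0.015}]' 1
python3 -m inch '[{"dx":0,"dy":0,"dz":0,"ax":0,"ay":0,"az":0},{"dx":0,"dy":0,"dz":-0.1,"ax":0,"ay":0,"az":0},{"dx":0,"dy":0,"dz":-0.2,"ax":0,"ay":0,"az":0},{"dx":0,"dy":0,"dz":-0.28,"ax":0,"ay":0,"az":0},{"dx":0,"dy":0,"dz":-0.319,"ax":0,"ay":0,"az":0}]' 1
python3 - <<'E'
from h import *
w=arm.get_image("wrist"); cv2.imwrite("pics/v8.png",w[140:340,100:460])
E
```

```text
clock: 11.12
tool_pos: [0.5017, -0.3117, 0.1534]
tool_rot: [-3.141, 0.002, -0.442]
ft_force: [-1.1, 0.1, -0.3]
gripper_width: 0.0459
gripper_force: 0.0
clock: 11.75
tool_pos: [0.5019, -0.312, 0.0261]
tool_rot: [-3.142, 0.0, -0.443]
ft_force: [0.9, 0.1, 0.4]
gripper_width: 0.0919
gripper_force: 0.0
```

View pics/v8.png

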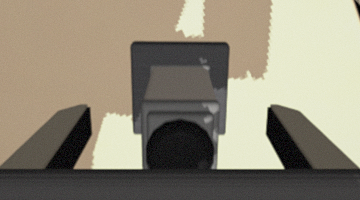

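The tube sits centred between the open fingers. I'll close at 40 N and lift. Only 2 picture views remain, so I'll rely on numbers from here.

```bash
python3 -m inch '[{"dx":0,"dy":0,"dz":0,"ax":0,"ay":0,"az":0},{"dx":0,"dy":0,"dz":0,"ax":0,"ay":0,"az":0},{"dx":0,"dy":0,"dz":0,"ax":0,"ay":0,"az":0},{"dx":0,"dy":0,"dz":0,"ax":0,"ay":0,"az":0},{"dx":0,"dy":0,"dz":0,"ax":0,"ay":0,"az":0}]' -1 40
python3 -m inch '[{"dx":0,"dy":0,"dz":0,"ax":0,"ay":0,"az":0},{"dx":0,"dy":0,"dz":0,"ax":0,"ay":0,"az":0},{"dx":0,"dy":0,"dz":0,"ax":0,"ay":0,"az":0},{"dx":0,"dy":0,"dz":0.1,"ax":0,"ay":0,"az":0},{"dx":0,"dy":0,"dz":0.2,"ax":0,"ay":0,"az":0}]'
```

```text
clock: 12.42
tool_pos: [0.502, -0.312, 0.0267]
tool_rot: [3.142, -0.0, -0.443]
ft_force: [-0.4, 0.3, 0.4]
gripper_width: 0.0476
gripper_force: 0.0
clock: 13.05
tool_pos: [0.5012, -0.3113, 0.1065]
tool_rot: [-3.141, 0.003, -0.443]
ft_force: [-0.3, -1.2, -5.0]
gripper_width: 0.0359
gripper_force: 40.0
```

It's held: width 35.9 mm, weight 5 N. Now I'll measure the cradle numerically from the first pictures.

```bash
python3 - <<'E'
from h import *
def fit(pts): 
    v=cv2.fitLine(pts.astype(np.float32),cv2.DIST_HUBER,0,.01,.001).ravel(); return v
for n,f in(("top","pics/top0.png"),("side","pics/side0.png")):
    im=cv2.imread(f).astype(int); sat=im[:,:,2]-im[:,:,0]  # desk yellowish: R-B large
    m=((sat<12)&(im.min(2)>150)).astype(np.uint8)
    m=cv2.morphologyEx(m,cv2.MORPH_CLOSE,np.ones((5,5)))
    nl,l,s,c=cv2.connectedComponentsWithStats(m)
    p=ray(n,[[262,217]] if n=="top" else [[260,245]],.006)
    i=max(range(1,nl),key=lambda k:s[k,4] if abs(c[k]-([262,217] if n=="top" else [265,240])).max()<25 else 0)
    print(n,s[i],c[i])
    cn=max(cv2.findContours((l==i).astype(np.uint8),cv2.RETR_EXTERNAL,cv2.CHAIN_APPROX_NONE)[0],key=len)[:,0]
    P=ray(n,cn,.006)[:,:2]
    r=cv2.minAreaRect(P.astype(np.float32)); print(r,cv2.boxPoints(r).round(4).tolist())
    # front edge: points with small x
    a=-0.042
    for _ in range(3):
        R=np.array([[np.cos(a),np.sin(a)],[-np.sin(a),np.cos(a)]]); Q=P@R.T
        lo=np.percentile(Q[:,0],5); k=(Q[:,0]<lo+.012)&(abs(Q[:,1])<.16); v=np.polyfit(Q[k,1],Q[k,0],1); a-=np.arctan(v[0])
    print("yaw",a,"front offset",np.median((P@R.T)[k,0]),"y range",Q[:,1].min(),Q[:,1].max())
E
```

```text
top [ 180  156  165   87 7553] [257.37627433 214.39255925]
((0.6567809581756592, 0.015519186854362488), (0.4178580045700073, 0.2077244371175766), 86.96170806884766) [[0.5419999957084656, -0.1876000016927719], [0.7494000196456909, -0.19859999418258667], [0.7716000080108643, 0.21860000491142273], [0.5641000270843506, 0.2296999990940094]]
yaw -0.051420755662322556 front offset 0.5525834895402731 y range -0.16188613054936848 0.25570990045543496
side [ 188  190  160  102 5290] [256.26389414 243.79281664]
((0.6144595146179199, 0.020842283964157104), (0.41371816396713257, 0.12212612479925156), 86.9920654296875) [[0.5425999760627747, -0.18250000476837158], [0.6646000146865845, -0.18889999389648438], [0.6862999796867371, 0.22419999539852142], [0.564300000667572, 0.2305999994277954]]
yaw -0.03945756951764573 front offset 0.553227269654636 y range -0.16129890333688815 0.251946516320256
```

```bash
python3 - <<'E'
from h import *
P=ray("top",[[225.7,198.2],[297.3,200.9],[260.9,199.8]],.015); print("fence",P[:,:2])
S=ray("top",[[185.5,210],[225.2,212],[264.8,215]],.015); print("stops",S[:,:2])
# profile analysis in original top image: columns across stops & fence
im=cv2.imread("pics/top0.png").astype(int)
print("fence col 245",im[188:248,245].sum(1).tolist()); print("col 285",im[188:248,285].sum(1).tolist())
print("row 212",im[212,176:272].sum(1).tolist())
E
```

```text
fence [[ 0.65810979  0.10804956]
 [ 0.64921138 -0.07215485]
 [ 0.65304596  0.01944335]]
stops [[0.6295262  0.20921188]
 [0.62334185 0.10942707]
 [0.6146512  0.00998115]]
fence col 245 [646, 649, 652, 638, 554, 493, 601, 682, 690, 670, 612, 615, 672, 680, 677, 679, 681, 679, 678, 681, 679, 682, 679, 679, 677, 680, 680, 682, 679, 680, 680, 680, 679, 681, 682, 679, 681, 683, 686, 675, 603, 564, 639, 681, 686, 679, 682, 681, 682, 678, 673, 654, 643, 648, 650, 647, 646, 647, 647, 648]
col 285 [648, 650, 650, 652, 647, 615, 487, 413, 572, 684, 673, 584, 588, 674, 683, 682, 680, 679, 681, 681, 685, 679, 681, 681, 681, 679, 680, 681, 681, 680, 681, 678, 678, 680, 681, 679, 679, 680, 681, 683, 681, 594, 484, 577, 674, 684, 680, 665, 664, 680, 684, 679, 649, 629, 640, 649, 649, 652, 649, 646]
row 212 [646, 647, 627, 583, 642, 682, 693, 663, 445, 432, 628, 687, 684, 681, 681, 678, 682, 681, 682, 680, 682, 677, 681, 683, 682, 678, 678, 680, 680, 680, 680, 678, 683, 681, 680, 678, 680, 679, 679, 679, 678, 679, 679, 681, 679, 680, 688, 653, 485, 567, 668, 682, 681, 680, 679, 679, 683, 682, 679, 680, 681, 680, 682, 681, 683, 681, 679, 679, 680, 677, 679, 677, 682, 678, 683, 681, 678, 683, 680, 680, 681, 680, 677, 684, 672, 632, 667, 658, 556, 621, 680, 682, 679, 681, 679, 679]
```

Fence slope gives yaw -0.05, and the stop spacing comes out at exactly 100 mm. Bay_2 is at about (0.619,-0.022), bay_0 at about (0.629,0.177) and the cam at about (0.598,-0.140). I'll carry the right post to bay_2.

```bash
python3 -m inch '[{"dx":0,"dy":0.05,"dz":0.1,"ax":0,"ay":0,"az":0.05},{"dx":0.1,"dy":0.2,"dz":0.12,"ax":0,"ay":0,"az":0.15},{"dx":0.2,"dy":0.35,"dz":0.12,"ax":0,"ay":0,"az":0.25},{"dx":0.26,"dy":0.5,"dz":0.12,"ax":0,"ay":0,"az":0.25},{"dx":0.277,"dy":0.62,"dz":0.12,"ax":0,"ay":0,"az":0.25}]' - 50
python3 -m inch '[{"dx":0.0,"dy":0.1,"dz":0.0,"ax":0,"ay":0,"az":0},{"dx":0.0,"dy":0.1,"dz":0,"ax":0,"ay":0,"az":0},{"dx":0,"dy":0.1,"dz":0,"ax":0,"ay":0,"az":0}]'
```

```text
clock: 13.68
tool_pos: [0.6114, -0.0684, 0.1535]
tool_rot: [-3.141, 0.002, -0.05]
ft_force: [-0.2, -0.0, -4.8]
gripper_width: 0.0357
gripper_force: 50.0
clock: 14.05
tool_pos: [0.6107, -0.0309, 0.154]
tool_rot: [3.141, 0.001, -0.05]
ft_force: [-0.5, -0.8, -6.1]
gripper_width: 0.0353
gripper_force: 50.0
```

```bash
python3 -m inch '[{"dx":0.004,"dy":0.005,"dz":-0.1,"ax":0,"ay":0,"az":0},{"dx":0.004,"dy":0.005,"dz":-0.18,"ax":0,"ay":0,"az":0},{"dx":0.004,"dy":0.005,"dz":-0.24,"ax":0,"ay":0,"az":0},{"dx":0.004,"dy":0.005,"dz":-0.27,"ax":0,"ay":0,"az":0},{"dx":0.004,"dy":0.005,"dz":-0.28,"ax":0,"ay":0,"az":0}]'
python3 -m inch '[{"dx":0,"dy":0.0,"dz":-0.01,"ax":0,"ay":0,"az":0},{"dx":0,"dy":0.0,"dz":-0.018,"ax":0,"ay":0,"az":0},{"dx":0,"dy":0.0,"dz":-0.018,"ax":0,"ay":0,"az":0}]'
```

```text
clock: 14.68
tool_pos: [0.6127, -0.0293, 0.0422]
tool_rot: [3.142, 0.001, -0.051]
ft_force: [0.4, -0.3, -5.4]
gripper_width: 0.036
gripper_force: 50.0
clock: 15.05
tool_pos: [0.6129, -0.0285, 0.0355]
tool_rot: [3.142, -0.0, -0.05]
ft_force: [-0.3, -0.1, -5.8]
gripper_width: 0.0356
gripper_force: 50.0
```

```bash
python3 -m inch '[{"dx":0,"dy":0.0,"dz":-0.006,"ax":0,"ay":0,"az":0},{"dx":0,"dy":0.0,"dz":-0.006,"ax":0,"ay":0,"az":0}]'
python3 -m inch '[{"dx":0,"dy":0.0,"dz":-0.003,"ax":0,"ay":0,"az":0},{"dx":0,"dy":0.0,"dz":-0.003,"ax":0,"ay":0,"az":0}]'
```

```text
clock: 15.3
tool_pos: [0.6128, -0.0285, 0.0329]
tool_rot: [-3.142, 0.0, -0.05]
ft_force: [0.9, -0.5, -5.0]
gripper_width: 0.0355
gripper_force: 50.0
clock: 15.55
tool_pos: [0.613, -0.0286, 0.0327]
tool_rot: [3.141, -0.0, -0.05]
ft_force: [-4.8, -0.6, 5.2]
gripper_width: 0.0354
gripper_force: 50.0
```

The foot touched down exactly at the plate height. Now I'll push to the fence (+x), then to the stop (+y).

```bash
python3 -m inch '[{"dx":0.004,"dy":0.0,"dz":0.002,"ax":0,"ay":0,"az":0},{"dx":0.01,"dy":0.0,"dz":0.002,"ax":0,"ay":0,"az":0},{"dx":0.014,"dy":0.0,"dz":0.002,"ax":0,"ay":0,"az":0},{"dx":0.014,"dy":0.0,"dz":0.002,"ax":0,"ay":0,"az":0}]'
python3 -m inch '[{"dx":0.003,"dy":0.0,"dz":0.0,"ax":0,"ay":0,"az":0},{"dx":0.003,"dy":0.0,"dz":0.0,"ax":0,"ay":0,"az":0}]'
python3 -m inch '[{"dx":0.003,"dy":0.0,"dz":0.0,"ax":0,"ay":0,"az":0},{"dx":0.003,"dy":0.0,"dz":0.0,"ax":0,"ay":0,"az":0}]'
```

```text
clock: 16.05
tool_pos: [0.6185, -0.0287, 0.0328]
tool_rot: [3.141, -0.0, -0.05]
ft_force: [-3.8, -2.2, 4.0]
gripper_width: 0.0356
gripper_force: 50.0
clock: 16.3
tool_pos: [0.6195, -0.0287, 0.0328]
tool_rot: [3.141, 0.0, -0.05]
ft_force: [-4.8, -3.4, 4.7]
gripper_width: 0.036
gripper_force: 50.0
clock: 16.55
tool_pos: [0.6208, -0.0287, 0.0328]
tool_rot: [3.141, -0.0, -0.05]
ft_force: [-5.7, -1.5, 4.5]
gripper_width: 0.0355
gripper_force: 50.0
```

```bash
python3 -m inch '[{"dx":0.003,"dy":0.0,"dz":0.0,"ax":0,"ay":0,"az":0},{"dx":0.003,"dy":0.0,"dz":0.0,"ax":0,"ay":0,"az":0}]'
python3 -m inch '[{"dx":0.003,"dy":0.0,"dz":0.0,"ax":0,"ay":0,"az":0},{"dx":0.003,"dy":0.0,"dz":0.0,"ax":0,"ay":0,"az":0}]'
```

```text
clock: 16.8
tool_pos: [0.6218, -0.0287, 0.0328]
tool_rot: [3.141, 0.001, -0.05]
ft_force: [-6.6, -2.3, 6.0]
gripper_width: 0.0356
gripper_force: 50.0
clock: 17.05
tool_pos: [0.6226, -0.0287, 0.0328]
tool_rot: [3.141, 0.001, -0.05]
ft_force: [-7.7, -1.4, 7.6]
gripper_width: 0.0355
gripper_force: 50.0
```

```bash
python3 -m inch '[{"dx":0.003,"dy":0.0,"dz":0.002,"ax":0,"ay":0,"az":0},{"dx":0.003,"dy":0.0,"dz":0.002,"ax":0,"ay":0,"az":0}]'
python3 -m inch '[{"dx":0.004,"dy":0.0,"dz":0.0,"ax":0,"ay":0,"az":0},{"dx":0.004,"dy":0.0,"dz":0.0,"ax":0,"ay":0,"az":0}]'
```

```text
clock: 17.3
tool_pos: [0.6229, -0.0286, 0.033]
tool_rot: [3.141, 0.004, -0.05]
ft_force: [-10.2, -2.5, 4.9]
gripper_width: 0.0353
gripper_force: 50.0
clock: 17.55
tool_pos: [0.6233, -0.0287, 0.0332]
tool_rot: [3.141, 0.006, -0.05]
ft_force: [-17.0, -2.8, 11.7]
gripper_width: 0.0357
gripper_force: 50.0
```

Fence contact came at x≈0.623, so the estimate was 3.5 mm off. Next I'll ease off and push +y to the stop.

```bash
python3 -m inch '[{"dx":-0.006,"dy":0.005,"dz":0.0,"ax":0,"ay":0,"az":0},{"dx":-0.006,"dy":0.012,"dz":0.0,"ax":0,"ay":0,"az":0},{"dx":-0.006,"dy":0.014,"dz":0.0,"ax":0,"ay":0,"az":0}]'
python3 -m inch '[{"dx":0.0,"dy":0.004,"dz":0.0,"ax":0,"ay":0,"az":0},{"dx":0.0,"dy":0.004,"dz":0.0,"ax":0,"ay":0,"az":0}]'
python3 -m inch '[{"dx":0.0,"dy":0.004,"dz":0.0,"ax":0,"ay":0,"az":0},{"dx":0.0,"dy":0.004,"dz":0.0,"ax":0,"ay":0,"az":0}]'
```

```text
clock: 17.92
tool_pos: [0.6229, -0.0238, 0.033]
tool_rot: [3.14, 0.002, -0.05]
ft_force: [-6.8, -7.3, 1.1]
gripper_width: 0.0356
gripper_force: 50.0
clock: 18.18
tool_pos: [0.623, -0.0222, 0.033]
tool_rot: [3.14, 0.001, -0.05]
ft_force: [-5.2, -6.4, 1.4]
gripper_width: 0.0354
gripper_force: 50.0
clock: 18.42
tool_pos: [0.623, -0.0205, 0.0329]
tool_rot: [3.14, 0.001, -0.05]
ft_force: [-5.5, -5.8, 0.4]
gripper_width: 0.0359
gripper_force: 50.0
```

```bash
python3 -m inch '[{"dx":0.0,"dy":0.004,"dz":0.0,"ax":0,"ay":0,"az":0},{"dx":0.0,"dy":0.004,"dz":0.0,"ax":0,"ay":0,"az":0}]'
python3 -m inch '[{"dx":0.0,"dy":0.004,"dz":0.0,"ax":0,"ay":0,"az":0},{"dx":0.0,"dy":0.004,"dz":0.0,"ax":0,"ay":0,"az":0}]'
python3 -m inch '[{"dx":0.0,"dy":0.004,"dz":0.0,"ax":0,"ay":0,"az":0},{"dx":0.0,"dy":0.004,"dz":0.0,"ax":0,"ay":0,"az":0}]'
```

```text
clock: 18.68
tool_pos: [0.6231, -0.0198, 0.033]
tool_rot: [3.139, 0.001, -0.049]
ft_force: [-5.2, -9.2, -0.6]
gripper_width: 0.0356
gripper_force: 50.0
clock: 18.92
tool_pos: [0.6231, -0.0196, 0.0332]
tool_rot: [3.137, 0.001, -0.049]
ft_force: [-6.0, -17.4, 1.7]
gripper_width: 0.0362
gripper_force: 50.1
clock: 19.18
tool_pos: [0.6232, -0.0193, 0.0333]
tool_rot: [3.135, 0.001, -0.049]
ft_force: [-7.5, -24.7, 1.8]
gripper_width: 0.0359
gripper_force: 50.2
```

Stop contact came at y≈-0.0197. I'll relax the load, set it down and release.

```bash
python3 -m inch '[{"dx":0.001,"dy":-0.008,"dz":-0.002,"ax":0,"ay":0,"az":0},{"dx":0.001,"dy":-0.008,"dz":-0.002,"ax":0,"ay":0,"az":0}]'
python3 -m inch '[{"dx":0,"dy":0,"dz":0,"ax":0,"ay":0,"az":0},{"dx":0,"dy":0,"dz":0,"ax":0,"ay":0,"az":0},{"dx":0,"dy":0,"dz":0,"ax":0,"ay":0,"az":0},{"dx":0,"dy":0,"dz":0,"ax":0,"ay":0,"az":0}]' 0.5
python3 -m inch '[{"dx":0,"dy":0,"dz":0,"ax":0,"ay":0,"az":0},{"dx":0,"dy":0,"dz":0.1,"ax":0,"ay":0,"az":0},{"dx":0,"dy":0,"dz":0.2,"ax":0,"ay":0,"az":0},{"dx":0,"dy":0,"dz":0.35,"ax":0,"ay":0,"az":0},{"dx":0,"dy":0,"dz":0.4,"ax":0,"ay":0,"az":0}]' 0.5
```

```text
clock: 19.42
tool_pos: [0.6232, -0.0199, 0.0329]
tool_rot: [3.139, 0.002, -0.05]
ft_force: [-9.8, -9.7, 9.2]
gripper_width: 0.0354
gripper_force: 50.0
clock: 19.92
tool_pos: [0.6242, -0.018, 0.0325]
tool_rot: [-3.141, -0.0, -0.05]
ft_force: [1.1, 0.6, -0.2]
gripper_width: 0.0684
gripper_force: 0.0
clock: 20.55
tool_pos: [0.6254, -0.0182, 0.1966]
tool_rot: [3.141, -0.005, -0.05]
ft_force: [-0.4, -0.0, -0.6]
gripper_width: 0.07
gripper_force: 0.0
```

```bash
python3 -m inch '[{"dx":0,"dy":0.05,"dz":0.15,"ax":0,"ay":0,"az":0},{"dx":-0.08,"dy":0.2,"dz":0.3,"ax":0,"ay":0,"az":-0.08},{"dx":-0.2,"dy":0.35,"dz":0.3,"ax":0,"ay":0,"az":-0.08},{"dx":-0.3,"dy":0.5,"dz":0.3,"ax":0,"ay":0,"az":-0.08},{"dx":-0.36,"dy":0.65,"dz":0.3,"ax":0,"ay":0,"az":-0.08}]' -1
python3 -m inch '[{"dx":0,"dy":0.1,"dz":0,"ax":0,"ay":0,"az":0},{"dx":0,"dy":0.22,"dz":0,"ax":0,"ay":0,"az":0},{"dx":0,"dy":0.22,"dz":0,"ax":0,"ay":0,"az":0}]' -1
python3 - <<'E'
from h import *
print(arm.observe()["tool_pos"])
t=arm.get_image("top"); w=arm.get_image("wrist"); np.savez("pics/w9.npz",*cal("wrist")); cv2.imwrite("pics/w9.png",w); cv2.imwrite("pics/t9.png",t)
u=proj("wrist",[[.562,.33,.19]])[0]; print(u)
u=u.astype(int); sw=blob(w,max(u[0]-50,0),u[0]+50,max(0,u[1]-50),u[1]+50); st=blob(t,95,125,225,255); print(sw,st); print(tri("wrist",sw[1],"top",st[1]))
# post in bay 2: cap centroid
s2=blob(t,240,310,190,240); print("bay2 cap",s2,ray("top",[s2[1]],.105), proj("top",[.6225,-.02,.105]))
E
```

```text
clock: 21.18
tool_pos: [0.5006, 0.2005, 0.3119]
tool_rot: [-3.141, -0.001, -0.176]
ft_force: [0.6, 0.6, -0.0]
gripper_width: 0.0242
gripper_force: 0.0
clock: 21.55
tool_pos: [0.5013, 0.2896, 0.3108]
tool_rot: [-3.141, 0.0, -0.172]
ft_force: [0.2, -0.2, -0.1]
gripper_width: 0.0004
gripper_force: 0.0
[0.50128726 0.28961299 0.31078983]
[220.70043683 140.06805727]
(array([203, 124,  30,  31, 523], dtype=int32), array([217.84894837, 138.99043977])) (array([102, 234,  14,  11, 124], dtype=int32), array([108.12903226, 238.73387097]))
(array([0.56273298, 0.33272684, 0.18834005]), np.float64(0.000870615797778806))
bay2 cap (array([272, 205,  11,  11,  33], dtype=int32), array([276.66666667, 209.45454545])) [[ 0.62370315 -0.02060056  0.105     ]] [[276.41154566 209.97963435]]
```

Bay_2's post is where I left it. The left post's cap is at (0.5627, 0.3327), top about 0.188. I'll press it down.

```bash
python3 -m inch '[{"dx":0.1,"dy":0.08,"dz":0,"ax":0,"ay":0,"az":0},{"dx":0.153,"dy":0.107,"dz":0,"ax":0,"ay":0,"az":0},{"dx":0.153,"dy":0.107,"dz":-0.12,"ax":0,"ay":0,"az":0},{"dx":0.153,"dy":0.107,"dz":-0.25,"ax":0,"ay":0,"az":0},{"dx":0.153,"dy":0.107,"dz":-0.33,"ax":0,"ay":0,"az":0}]' -1 40
python3 -m inch '[{"dx":0,"dy":0,"dz":-0.03,"ax":0,"ay":0,"az":0},{"dx":0,"dy":0,"dz":-0.06,"ax":0,"ay":0,"az":0},{"dx":0,"dy":0,"dz":-0.09,"ax":0,"ay":0,"az":0},{"dx":0,"dy":0,"dz":-0.1,"ax":0,"ay":0,"az":0}]' -1
python3 -m inch '[{"dx":0,"dy":0,"dz":-0.02,"ax":0,"ay":0,"az":0},{"dx":0,"dy":0,"dz":-0.05,"ax":0,"ay":0,"az":0},{"dx":0,"dy":0,"dz":-0.07,"ax":0,"ay":0,"az":0},{"dx":0,"dy":0,"dz":-0.08,"ax":0,"ay":0,"az":0}]' -1
```

```text
clock: 22.28
tool_pos: [0.5627, 0.3281, 0.1768]
tool_rot: [3.14, 0.002, -0.177]
ft_force: [0.1, 0.3, 0.4]
gripper_width: 0.0003
gripper_force: 0.0
clock: 22.78
tool_pos: [0.5635, 0.3299, 0.1394]
tool_rot: [-3.141, -0.001, -0.176]
ft_force: [1.5, -2.1, 4.3]
gripper_width: 0.0002
gripper_force: 1.9
clock: 23.28
tool_pos: [0.5636, 0.3299, 0.1071]
tool_rot: [-3.141, -0.001, -0.175]
ft_force: [2.4, -3.3, 9.5]
gripper_width: 0.0005
gripper_force: 4.2
```

```bash
python3 -m inch '[{"dx":0,"dy":0,"dz":-0.02,"ax":0,"ay":0,"az":0},{"dx":0,"dy":0,"dz":-0.04,"ax":0,"ay":0,"az":0},{"dx":0,"dy":0,"dz":-0.05,"ax":0,"ay":0,"az":0},{"dx":0,"dy":0,"dz":-0.06,"ax":0,"ay":0,"az":0}]' -1
python3 -m inch '[{"dx":0,"dy":0,"dz":-0.01,"ax":0,"ay":0,"az":0},{"dx":0,"dy":0,"dz":-0.02,"ax":0,"ay":0,"az":0},{"dx":0,"dy":0,"dz":-0.02,"ax":0,"ay":0,"az":0}]' -1
python3 -m inch '[{"dx":0,"dy":0,"dz":-0.007,"ax":0,"ay":0,"az":0},{"dx":0,"dy":0,"dz":-0.01,"ax":0,"ay":0,"az":0},{"dx":0,"dy":0,"dz":-0.01,"ax":0,"ay":0,"az":0}]' -1
```

```text
clock: 23.78
tool_pos: [0.5637, 0.3299, 0.0834]
tool_rot: [-3.141, -0.001, -0.175]
ft_force: [1.2, -3.2, 7.6]
gripper_width: 0.0002
gripper_force: 4.2
clock: 24.15
tool_pos: [0.5634, 0.3298, 0.0749]
tool_rot: [3.142, -0.001, -0.176]
ft_force: [1.9, -2.3, 4.9]
gripper_width: 0.0003
gripper_force: 2.2
clock: 24.52
tool_pos: [0.5635, 0.3298, 0.0713]
tool_rot: [-3.142, -0.001, -0.175]
ft_force: [1.1, -3.4, 7.6]
gripper_width: 0.0005
gripper_force: 3.2
```

```bash
python3 -m inch '[{"dx":0,"dy":0,"dz":-0.005,"ax":0,"ay":0,"az":0},{"dx":0,"dy":0,"dz":-0.01,"ax":0,"ay":0,"az":0},{"dx":0,"dy":0,"dz":-0.01,"ax":0,"ay":0,"az":0}]' -1
python3 -m inch '[{"dx":0,"dy":0,"dz":-0.005,"ax":0,"ay":0,"az":0},{"dx":0,"dy":0,"dz":-0.007,"ax":0,"ay":0,"az":0},{"dx":0,"dy":0,"dz":-0.007,"ax":0,"ay":0,"az":0}]' -1
```

```text
clock: 24.9
tool_pos: [0.5635, 0.3298, 0.0673]
tool_rot: [-3.141, -0.001, -0.175]
ft_force: [2.9, -3.6, 6.4]
gripper_width: 0.0003
gripper_force: 3.1
clock: 25.28
tool_pos: [0.5638, 0.3299, 0.0654]
tool_rot: [-3.141, -0.002, -0.175]
ft_force: [-0.9, -6.2, 13.8]
gripper_width: 0.0004
gripper_force: 6.9
```

Hard stop begins at 0.0654, the same as the first post. A bit more pressure to seat it, then lift, back off and measure.

```bash
python3 -m inch '[{"dx":0,"dy":0,"dz":-0.005,"ax":0,"ay":0,"az":0},{"dx":0,"dy":0,"dz":-0.007,"ax":0,"ay":0,"az":0}]' -1
python3 -m inch '[{"dx":0,"dy":0,"dz":0.1,"ax":0,"ay":0,"az":0},{"dx":-0.08,"dy":0,"dz":0.25,"ax":0,"ay":0,"az":0},{"dx":-0.17,"dy":0,"dz":0.35,"ax":0,"ay":0,"az":0},{"dx":-0.17,"dy":0,"dz":0.35,"ax":0,"ay":0,"az":0},{"dx":-0.17,"dy":0,"dz":0.35,"ax":0,"ay":0,"az":0}]' -1
python3 - <<'E'
from h import *
w=arm.get_image("wrist"); t=arm.get_image("top"); c=cal("wrist"); cv2.imwrite("pics/w10.png",w); np.savez("pics/w10.npz",*c)
u=proj("wrist",[.563,.3315,.1])[0].astype(int); sw=blob(w,u[0]-45,u[0]+45,max(0,u[1]-45),u[1]+45); st=blob(t,105,135,225,255); print(u,sw,st); print(tri("wrist",sw[1],"top",st[1]))
m=np.zeros(w.shape[:2],np.uint8); y,x=max(u[1]-65,0),u[0]-65; r=w[y:y+130,x:x+130]; m[y:y+130,x:x+130]=r.max(2)<125
m=cv2.morphologyEx(m,cv2.MORPH_OPEN,np.ones((5,5)))
cn=max(cv2.findContours(m,cv2.RETR_EXTERNAL,cv2.CHAIN_APPROX_NONE)[0],key=cv2.contourArea)[:,0]
P=ray("wrist",cn,.012)[:,:2]; print(cv2.minAreaRect(P.astype(np.float32)))
cv2.imwrite("pics/v10.png",np.hstack([cv2.resize(r,(390,390)),cv2.resize(cv2.cvtColor(m[y:y+130,x:x+130]*255,cv2.COLOR_GRAY2BGR),(390,390))]))
E
```

```text
clock: 25.52
tool_pos: [0.5646, 0.3302, 0.0651]
tool_rot: [-3.14, -0.003, -0.175]
ft_force: [-6.5, -9.2, 37.9]
gripper_width: 0.0005
gripper_force: 18.7
clock: 26.15
tool_pos: [0.4948, 0.33, 0.2004]
tool_rot: [3.141, 0.001, -0.175]
ft_force: [0.4, 0.4, -0.2]
gripper_width: 0.0005
gripper_force: 0.0
[261 123] (array([243, 108,  33,  34, 523], dtype=int32), array([258.66921606, 125.49330784])) (array([119, 232,  12,  12, 113], dtype=int32), array([124.23893805, 237.90265487]))
(array([0.56208718, 0.33484393, 0.09042571]), np.float64(0.0002647408314524171))
((0.5626078248023987, 0.33421406149864197), (0.06327700614929199, 0.06304476410150528), 78.29818725585938)
```

View pics/v10.png

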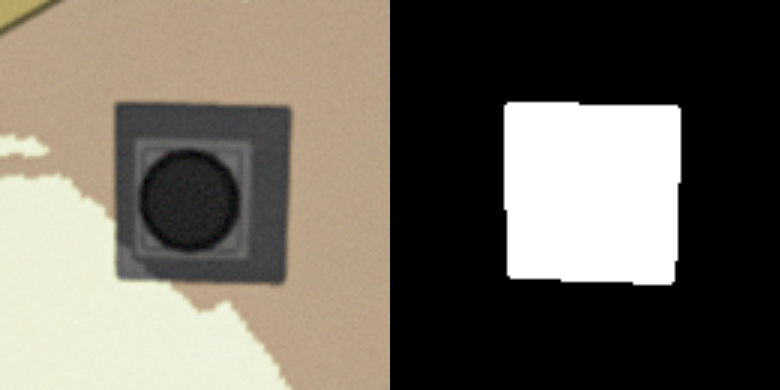

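Foot centre is (0.5626, 0.3342), yaw -0.204, and the collar sits flat on the tube. I'll grasp it.

```bash
python3 -m inch '[{"dx":0.08,"dy":0,"dz":0,"ax":0,"ay":0,"az":-0.018},{"dx":0.169,"dy":0.01,"dz":0,"ax":0,"ay":0,"az":-0.018},{"dx":0.169,"dy":0.01,"dz":-0.1,"ax":0,"ay":0,"az":-0.018},{"dx":0.169,"dy":0.01,"dz":-0.115,"ax":0,"ay":0,"az":-0.018},{"dx":0.169,"dy":0.01,"dz":-0.115,"ax":0,"ay":0,"az":-0.018}]' 1
python3 -m inch '[{"dx":0,"dy":0,"dz":0,"ax":0,"ay":0,"az":0},{"dx":0,"dy":0,"dz":-0.1,"ax":0,"ay":0,"az":0},{"dx":0,"dy":0,"dz":-0.2,"ax":0,"ay":0,"az":0},{"dx":0,"dy":0,"dz":-0.28,"ax":0,"ay":0,"az":0},{"dx":0,"dy":0,"dz":-0.319,"ax":0,"ay":0,"az":0}]' 1
python3 -m inch '[{"dx":0,"dy":0,"dz":0,"ax":0,"ay":0,"az":0},{"dx":0,"dy":0,"dz":0,"ax":0,"ay":0,"az":0},{"dx":0,"dy":0,"dz":0,"ax":0,"ay":0,"az":0},{"dx":0,"dy":0,"dz":0,"ax":0,"ay":0,"az":0},{"dx":0,"dy":0,"dz":0,"ax":0,"ay":0,"az":0}]' -1 50
python3 -m inch '[{"dx":0,"dy":0,"dz":0,"ax":0,"ay":0,"az":0},{"dx":0,"dy":0,"dz":0,"ax":0,"ay":0,"az":0},{"dx":0,"dy":0,"dz":0,"ax":0,"ay":0,"az":0}]'
```

```text
clock: 26.88
tool_pos: [0.5626, 0.3339, 0.1553]
tool_rot: [3.141, 0.001, -0.204]
ft_force: [0.5, 0.2, 0.1]
gripper_width: 0.0463
gripper_force: 0.0
clock: 27.5
tool_pos: [0.5625, 0.334, 0.0275]
tool_rot: [3.141, 0.0, -0.204]
ft_force: [1.1, 0.6, 0.6]
gripper_width: 0.0918
gripper_force: 0.0
clock: 28.12
tool_pos: [0.5628, 0.3341, 0.0283]
tool_rot: [-3.141, -0.0, -0.204]
ft_force: [-0.6, -0.1, 0.5]
gripper_width: 0.0475
gripper_force: 0.0
clock: 28.5
tool_pos: [0.5629, 0.3344, 0.0283]
tool_rot: [-3.141, -0.001, -0.204]
ft_force: [1.1, 3.8, 1.0]
gripper_width: 0.036
gripper_force: 50.0
```

```bash
python3 -m inch '[{"dx":0,"dy":0,"dz":0.1,"ax":0,"ay":0,"az":0},{"dx":0.02,"dy":-0.05,"dz":0.2,"ax":0,"ay":0,"az":0.05},{"dx":0.08,"dy":-0.18,"dz":0.2,"ax":0,"ay":0,"az":0.098},{"dx":0.14,"dy":-0.3,"dz":0.2,"ax":0,"ay":0,"az":0.098},{"dx":0.16,"dy":-0.4,"dz":0.2,"ax":0,"ay":0,"az":0.098}]'
python3 -m inch '[{"dx":0,"dy":0,"dz":0,"ax":0,"ay":0,"az":0},{"dx":0,"dy":0,"dz":-0.05,"ax":0,"ay":0,"az":0},{"dx":0,"dy":0,"dz":-0.12,"ax":0,"ay":0,"az":0},{"dx":0,"dy":0,"dz":-0.16,"ax":0,"ay":0,"az":0}]'
```

```text
clock: 29.12
tool_pos: [0.6267, 0.1715, 0.1069]
tool_rot: [3.141, 0.002, -0.051]
ft_force: [0.5, 0.1, -5.3]
gripper_width: 0.0354
gripper_force: 50.0
clock: 29.62
tool_pos: [0.6248, 0.1748, 0.041]
tool_rot: [3.141, 0.004, -0.048]
ft_force: [0.3, -0.7, -5.6]
gripper_width: 0.0357
gripper_force: 50.0
```

```bash
python3 -m inch '[{"dx":0,"dy":0,"dz":-0.006,"ax":0,"ay":0,"az":0},{"dx":0,"dy":0,"dz":-0.012,"ax":0,"ay":0,"az":0},{"dx":0,"dy":0,"dz":-0.012,"ax":0,"ay":0,"az":0}]'
python3 -m inch '[{"dx":0,"dy":0,"dz":-0.002,"ax":0,"ay":0,"az":0},{"dx":0,"dy":0,"dz":-0.004,"ax":0,"ay":0,"az":0},{"dx":0,"dy":0,"dz":-0.004,"ax":0,"ay":0,"az":0}]'
```

```text
clock: 30.0
tool_pos: [0.6271, 0.1742, 0.0399]
tool_rot: [-3.141, -0.001, -0.05]
ft_force: [0.1, 0.8, -5.2]
gripper_width: 0.0353
gripper_force: 50.0
clock: 30.38
tool_pos: [0.6267, 0.174, 0.0377]
tool_rot: [-3.142, -0.0, -0.05]
ft_force: [-0.5, 0.3, -6.4]
gripper_width: 0.0353
gripper_force: 50.0
```

```bash
python3 -m inch '[{"dx":0,"dy":0,"dz":-0.003,"ax":0,"ay":0,"az":0},{"dx":0,"dy":0,"dz":-0.006,"ax":0,"ay":0,"az":0},{"dx":0,"dy":0,"dz":-0.006,"ax":0,"ay":0,"az":0}]'
python3 -m inch '[{"dx":0,"dy":0,"dz":-0.003,"ax":0,"ay":0,"az":0},{"dx":0,"dy":0,"dz":-0.004,"ax":0,"ay":0,"az":0},{"dx":0,"dy":0,"dz":-0.004,"ax":0,"ay":0,"az":0}]'
```

```text
clock: 30.75
tool_pos: [0.6266, 0.174, 0.0351]
tool_rot: [3.142, 0.0, -0.05]
ft_force: [0.3, -0.5, -4.6]
gripper_width: 0.0353
gripper_force: 50.0
clock: 31.12
tool_pos: [0.6269, 0.1741, 0.0342]
tool_rot: [-3.141, -0.001, -0.05]
ft_force: [-2.2, 0.4, 2.5]
gripper_width: 0.0356
gripper_force: 50.0
```

Touchdown at 0.0342, as predicted. Pushing +x now; the fence is expected at x≈0.633.

```bash
python3 -m inch '[{"dx":0.006,"dy":0.0,"dz":0.002,"ax":0,"ay":0,"az":0},{"dx":0.012,"dy":0.0,"dz":0.002,"ax":0,"ay":0,"az":0},{"dx":0.018,"dy":0.0,"dz":0.002,"ax":0,"ay":0,"az":0},{"dx":0.018,"dy":0.0,"dz":0.002,"ax":0,"ay":0,"az":0}]'
python3 -m inch '[{"dx":0.004,"dy":0.0,"dz":0.0,"ax":0,"ay":0,"az":0},{"dx":0.004,"dy":0.0,"dz":0.0,"ax":0,"ay":0,"az":0}]'
python3 -m inch '[{"dx":0.004,"dy":0.0,"dz":0.0,"ax":0,"ay":0,"az":0},{"dx":0.004,"dy":0.0,"dz":0.0,"ax":0,"ay":0,"az":0}]'
```

```text
clock: 31.62
tool_pos: [0.6328, 0.1741, 0.0344]
tool_rot: [3.141, 0.003, -0.05]
ft_force: [-8.5, 0.1, 4.9]
gripper_width: 0.0357
gripper_force: 50.0
clock: 31.88
tool_pos: [0.6332, 0.1741, 0.0346]
tool_rot: [3.141, 0.006, -0.05]
ft_force: [-14.0, 0.1, 9.7]
gripper_width: 0.0358
gripper_force: 50.0
clock: 32.12
tool_pos: [0.6344, 0.1742, 0.0348]
tool_rot: [3.141, 0.007, -0.05]
ft_force: [-18.6, 0.5, 14.3]
gripper_width: 0.0354
gripper_force: 50.0
```

```bash
python3 -m inch '[{"dx":-0.009,"dy":0.005,"dz":0.0,"ax":0,"ay":0,"az":0},{"dx":-0.009,"dy":0.012,"dz":0.0,"ax":0,"ay":0,"az":0},{"dx":-0.009,"dy":0.016,"dz":0.0,"ax":0,"ay":0,"az":0}]'
python3 -m inch '[{"dx":0.0,"dy":0.006,"dz":0.0,"ax":0,"ay":0,"az":0},{"dx":0.0,"dy":0.006,"dz":0.0,"ax":0,"ay":0,"az":0}]'
python3 -m inch '[{"dx":0.0,"dy":0.004,"dz":0.0,"ax":0,"ay":0,"az":0},{"dx":0.0,"dy":0.004,"dz":0.0,"ax":0,"ay":0,"az":0}]'
```

```text
clock: 32.5
tool_pos: [0.6335, 0.1792, 0.0343]
tool_rot: [3.139, 0.001, -0.049]
ft_force: [-2.3, -12.7, 0.5]
gripper_width: 0.0353
gripper_force: 50.0
clock: 32.75
tool_pos: [0.6335, 0.1795, 0.0344]
tool_rot: [3.136, 0.001, -0.049]
ft_force: [-3.6, -19.5, 3.9]
gripper_width: 0.0356
gripper_force: 50.0
clock: 33.0
tool_pos: [0.6336, 0.1799, 0.0347]
tool_rot: [3.135, 0.001, -0.049]
ft_force: [-4.3, -25.7, 6.5]
gripper_width: 0.0359
gripper_force: 50.1
```

Stop reached at y≈0.1795, against 0.180 predicted. I'll push +x lightly to keep it flush, relax and release.

```bash
python3 -m inch '[{"dx":0.005,"dy":-0.009,"dz":-0.002,"ax":0,"ay":0,"az":0},{"dx":0.004,"dy":-0.009,"dz":-0.002,"ax":0,"ay":0,"az":0}]'
python3 -m inch '[{"dx":0,"dy":0,"dz":0,"ax":0,"ay":0,"az":0},{"dx":0,"dy":0,"dz":0,"ax":0,"ay":0,"az":0},{"dx":0,"dy":0,"dz":0,"ax":0,"ay":0,"az":0},{"dx":0,"dy":0,"dz":0,"ax":0,"ay":0,"az":0},{"dx":0,"dy":0,"dz":0,"ax":0,"ay":0,"az":0}]' 0.5
python3 -m inch '[{"dx":0,"dy":0,"dz":0.1,"ax":0,"ay":0,"az":0},{"dx":0,"dy":0,"dz":0.2,"ax":0,"ay":0,"az":0},{"dx":-0.1,"dy":-0.1,"dz":0.35,"ax":0,"ay":0,"az":0},{"dx":-0.2,"dy":-0.25,"dz":0.5,"ax":0,"ay":0,"az":0},{"dx":-0.3,"dy":-0.4,"dz":0.55,"ax":0,"ay":0,"az":0}]' 0.5
python3 -m inch '[{"dx":0,"dy":-0.1,"dz":0,"ax":0,"ay":0,"az":0},{"dx":0,"dy":-0.2,"dz":0,"ax":0,"ay":0,"az":0},{"dx":0,"dy":-0.3,"dz":0,"ax":0,"ay":0,"az":0},{"dx":0,"dy":-0.4,"dz":0,"ax":0,"ay":0,"az":0},{"dx":0,"dy":-0.5,"dz":0,"ax":0,"ay":0,"az":0}]' 0.5
```

```text
clock: 33.25
tool_pos: [0.6342, 0.1794, 0.0346]
tool_rot: [3.139, 0.003, -0.05]
ft_force: [-11.3, -10.7, 12.5]
gripper_width: 0.0357
gripper_force: 50.0
clock: 33.88
tool_pos: [0.6351, 0.1809, 0.0336]
tool_rot: [-3.142, -0.0, -0.05]
ft_force: [-0.4, -0.4, -1.1]
gripper_width: 0.0694
gripper_force: 0.0
clock: 34.5
tool_pos: [0.5453, 0.0649, 0.2294]
tool_rot: [-3.141, -0.002, -0.049]
ft_force: [0.1, -0.9, 0.3]
gripper_width: 0.07
gripper_force: 0.0
clock: 35.12
tool_pos: [0.5456, -0.1357, 0.2275]
tool_rot: [3.142, -0.0, -0.05]
ft_force: [-0.9, -0.9, 0.7]
gripper_width: 0.0697
gripper_force: 0.0
```

```bash
python3 - <<'E'
from h import *
print(arm.observe()["tool_pos"])
t=arm.get_image("top"); s=arm.get_image("side"); w=arm.get_image("wrist"); cv2.imwrite("pics/t11.png",t);cv2.imwrite("pics/s11.png",s);cv2.imwrite("pics/w11.png",w);np.savez("pics/w11.npz",*cal("wrist"))
for p in([.6225,-.02,.105],[.6325,.1798,.105]): print(p,proj("top",p),proj("side",p),proj("wrist",p))
print("cam",proj("wrist",[.598,-.14,.068]))
c=np.zeros((600,800,3),np.uint8)
c[:330]=cv2.resize(s[160:300,170:360],(800,330) ,interpolation=cv2.INTER_CUBIC) if 0 else c[:330]
a=cv2.resize(s[150:290,180:355],(500,400),interpolation=cv2.INTER_CUBIC); c[:400,:500]=a
b=cv2.resize(t[185:247,170:350],(580,200),interpolation=cv2.INTER_CUBIC); c[400:,:580]=b
c[:225,500:]=cv2.resize(w,(300,225))
cv2.imwrite("pics/v11.png",c)
E
```

```text
[ 0.54559271 -0.13567397  0.22752558]
[0.6225, -0.02, 0.105] [[276.41154566 209.97963435]] [[279.39378601 201.5842047 ]] [[146.37129843 118.7010377 ]]
[0.6325, 0.1798, 0.105] [[189.60927673 206.64294246]] [[206.74306723 239.9014551 ]] [[-74.27267828 119.17214638]]
cam [[279.7153118  136.74632963]]
```

View pics/v11.png

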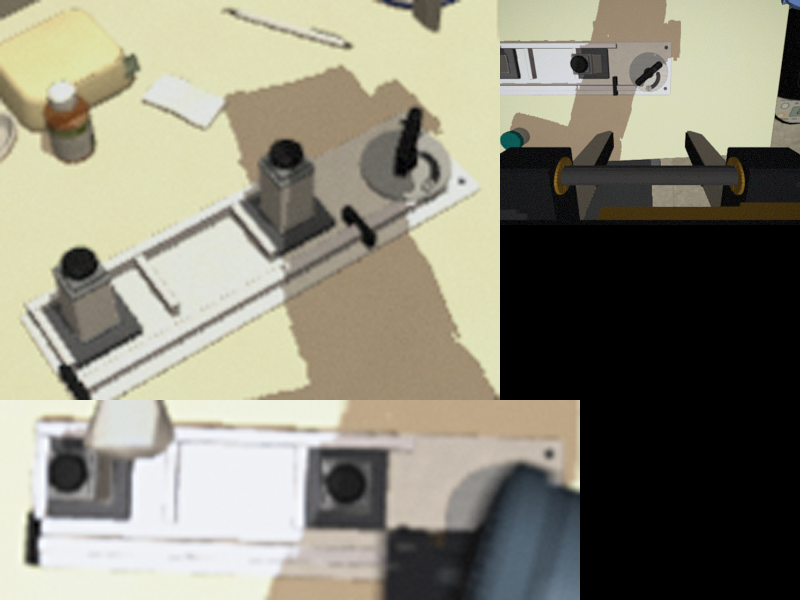

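Both posts stand flush against their stops, at about (80,300) and (288,205) in the crop, and the bottle and pot are untouched. I've now used all the picture views. Next I'll locate the wing grip numerically.

```bash
python3 - <<'E'
from h import *
w=cv2.imread("pics/w11.png"); z=np.load("pics/w11.npz"); c=tuple(z[k] for k in z.files)
m=np.zeros(w.shape[:2],np.uint8); m[100:170,245:320]=w[100:170,245:320].max(2)<45
n,l,s,cc=cv2.connectedComponentsWithStats(m); print(s[1:],cc[1:])
i=1+s[1:,4].argmax(); ys,xs=np.where(l==i); P=ray("",np.c_[xs,ys],.068,c)[:,:2]; r=cv2.minAreaRect(P.astype(np.float32)); print("wing@.068",r,ray("",[cc[i]],.060,c),-c[1].T@c[2])
t=cv2.imread("pics/top0.png"); b=blob(t,312,342,205,237,60); print(b,ray("top",[b[1]],.06))
g=((t.max(2)-t.min(2).astype(int)<25)&(t.max(2)<215)).astype(np.uint8)
m=np.zeros_like(g); m[198:245,300:345]=g[198:245,300:345]; m=cv2.morphologyEx(m,cv2.MORPH_OPEN,np.ones((5,5))); cn=max(cv2.findContours(m,0,1)[0],key=cv2.contourArea); (x,y),rr=cv2.minEnclosingCircle(cn); print("disc",x,y,rr,ray("top",[[x,y]],.023))
E
```

```text
[[253 115  50  45 720]] [[276.96666667 136.59166667]]
wing@.068 ((0.5985913872718811, -0.1364249289035797), (0.01649140752851963, 0.06107717752456665), 41.62921142578125) [[ 0.59783643 -0.1371434   0.06      ]] [ 0.61916431 -0.139453    0.42650011]
(array([316, 213,  22,  17, 126], dtype=int32), array([326.15873016, 220.66666667])) [[ 0.59762185 -0.13895517  0.06      ]]
disc 323.8333435058594 220.5833282470703 17.936134338378906 [[ 0.59873914 -0.13721186  0.023     ]]
```

```bash
python3 -m inch '[{"dx":0.03,"dy":0,"dz":0,"ax":0,"ay":0,"az":0.11},{"dx":0.06,"dy":0,"dz":0,"ax":0,"ay":0,"az":0.22},{"dx":0.1,"dy":0,"dz":0,"ax":0,"ay":0,"az":0.33},{"dx":0.132,"dy":-0.005,"dz":0,"ax":0,"ay":0,"az":0.44},{"dx":0.132,"dy":-0.005,"dz":0,"ax":0,"ay":0,"az":0.55}]' 0.1
python3 -m inch '[{"dx":0,"dy":0,"dz":0,"ax":0,"ay":0,"az":0.11},{"dx":0,"dy":0,"dz":0,"ax":0,"ay":0,"az":0.22},{"dx":0,"dy":0,"dz":0,"ax":0,"ay":0,"az":0.33},{"dx":0,"dy":0,"dz":0,"ax":0,"ay":0,"az":0.44},{"dx":0,"dy":0,"dz":0,"ax":0,"ay":0,"az":0.55}]'
python3 -m inch '[{"dx":0,"dy":0,"dz":0,"ax":0,"ay":0,"az":0.11},{"dx":0,"dy":0,"dz":0,"ax":0,"ay":0,"az":0.22},{"dx":0,"dy":0,"dz":-0.1,"ax":0,"ay":0,"az":0.33},{"dx":0,"dy":0,"dz":-0.2,"ax":0,"ay":0,"az":0.38},{"dx":0,"dy":0,"dz":-0.3,"ax":0,"ay":0,"az":0.383}]'
```

```text
clock: 35.9
tool_pos: [0.5991, -0.135, 0.2271]
tool_rot: [-3.141, -0.0, 0.821]
ft_force: [-0.5, -1.6, -0.8]
gripper_width: 0.0511
gripper_force: 0.0
clock: 36.52
tool_pos: [0.5985, -0.135, 0.2274]
tool_rot: [3.142, -0.0, 1.685]
ft_force: [0.9, 0.0, -0.6]
gripper_width: 0.051
gripper_force: 0.0
clock: 37.15
tool_pos: [0.5985, -0.135, 0.1064]
tool_rot: [3.141, 0.0, 2.282]
ft_force: [0.7, -0.2, -0.1]
gripper_width: 0.051
gripper_force: 0.0
```

```bash
python3 -m inch '[{"dx":0,"dy":-0.006,"dz":-0.06,"ax":0,"ay":0,"az":0},{"dx":0,"dy":-0.006,"dz":-0.12,"ax":0,"ay":0,"az":0},{"dx":0,"dy":-0.006,"dz":-0.17,"ax":0,"ay":0,"az":0},{"dx":0,"dy":-0.006,"dz":-0.17,"ax":0,"ay":0,"az":0}]'
python3 -m inch '[{"dx":0,"dy":0,"dz":-0.015,"ax":0,"ay":0,"az":0},{"dx":0,"dy":0,"dz":-0.025,"ax":0,"ay":0,"az":0},{"dx":0,"dy":0,"dz":-0.03,"ax":0,"ay":0,"az":0}]'
python3 - <<'E'
from h import *
w=arm.get_image("wrist"); o=arm.observe(); p=o["tool_pos"]; print(p)
b=blob(w,255,305,215,300); print(b)
for z in (.068,.038): print(z,proj("wrist",[.5985,-.1375,z]))
# finger edges near row 240..: brightness profile
for r in(235,245,255): print(r,w[r,160:400:6].max(1).tolist())
E
```

```text
clock: 37.65
tool_pos: [0.5978, -0.1379, 0.0382]
tool_rot: [-3.14, -0.002, 2.28]
ft_force: [0.4, 0.1, 0.1]
gripper_width: 0.051
gripper_force: 0.0
clock: 38.02
tool_pos: [0.5986, -0.1388, 0.0275]
tool_rot: [3.141, 0.0, 2.28]
ft_force: [0.5, -0.6, 0.2]
gripper_width: 0.051
gripper_force: 0.0
[ 0.59849518 -0.13878252  0.02728466]
(array([ 259,  215,   34,   85, 2203], dtype=int32), array([275.05855651, 254.74262369]))
0.068 [[279.56117378 263.81968081]]
0.038 [[279.41680809 242.39902039]]
235 [240, 241, 239, 241, 240, 245, 237, 244, 241, 126, 138, 119, 32, 33, 138, 136, 137, 36, 23, 26, 30, 27, 31, 133, 131, 126, 129, 132, 130, 131, 129, 183, 188, 185, 187, 183, 181, 185, 184, 169]
245 [240, 239, 240, 241, 240, 240, 242, 244, 247, 126, 96, 108, 90, 32, 32, 71, 135, 31, 23, 31, 25, 15, 23, 132, 134, 133, 136, 129, 130, 91, 121, 185, 185, 187, 186, 187, 185, 182, 186, 183]
255 [240, 239, 239, 241, 241, 241, 129, 91, 92, 93, 93, 22, 134, 130, 41, 32, 22, 105, 13, 30, 33, 26, 136, 133, 133, 132, 131, 126, 55, 64, 92, 95, 90, 93, 191, 179, 182, 185, 184, 183]
```

The finger edges appear 98 px apart for a 51 mm opening, so the tips really are about 34 mm above the reported TCP. I'll go lower to get the pads well onto the wing.

```bash
python3 -m inch '[{"dx":0,"dy":0.002,"dz":-0.012,"ax":0,"ay":0,"az":0},{"dx":0,"dy":0.002,"dz":-0.02,"ax":0,"ay":0,"az":0},{"dx":0,"dy":0.002,"dz":-0.02,"ax":0,"ay":0,"az":0}]'
python3 -m inch '[{"dx":0,"dy":0,"dz":-0.008,"ax":0,"ay":0,"az":0},{"dx":0,"dy":0,"dz":-0.016,"ax":0,"ay":0,"az":0},{"dx":0,"dy":0,"dz":-0.016,"ax":0,"ay":0,"az":0}]'
python3 -m inch '[{"dx":0,"dy":0,"dz":0,"ax":0,"ay":0,"az":0},{"dx":0,"dy":0,"dz":0,"ax":0,"ay":0,"az":0},{"dx":0,"dy":0,"dz":0,"ax":0,"ay":0,"az":0},{"dx":0,"dy":0,"dz":0,"ax":0,"ay":0,"az":0},{"dx":0,"dy":0,"dz":0,"ax":0,"ay":0,"az":0}]' -1 30
```

```text
clock: 38.45
tool_pos: [0.5983, -0.1379, 0.019]
tool_rot: [-3.141, -0.0, 2.28]
ft_force: [0.4, 0.2, 0.1]
gripper_width: 0.0513
gripper_force: 0.0
clock: 38.83
tool_pos: [0.5983, -0.1379, 0.0126]
tool_rot: [-3.141, -0.0, 2.28]
ft_force: [0.4, -0.2, -0.4]
gripper_width: 0.0512
gripper_force: 0.0
clock: 39.45
tool_pos: [0.5969, -0.1394, 0.013]
tool_rot: [-3.138, -0.001, 2.28]
ft_force: [-8.6, -10.1, 4.8]
gripper_width: 0.013
gripper_force: 29.5
```

The wing is gripped (13 mm). The lateral force shows a ~2 mm offset, so I'll re-centre and then turn clockwise in steps.

```bash
python3 -m inch '[{"dx":-0.004,"dy":-0.004,"dz":0,"ax":0,"ay":0,"az":0},{"dx":-0.004,"dy":-0.004,"dz":0,"ax":0,"ay":0,"az":-0.05},{"dx":-0.004,"dy":-0.004,"dz":0,"ax":0,"ay":0,"az":-0.1},{"dx":-0.004,"dy":-0.004,"dz":0,"ax":0,"ay":0,"az":-0.15},{"dx":-0.004,"dy":-0.004,"dz":0,"ax":0,"ay":0,"az":-0.2}]'
python3 -m inch '[{"dx":0,"dy":0,"dz":0,"ax":0,"ay":0,"az":-0.05},{"dx":0,"dy":0,"dz":0,"ax":0,"ay":0,"az":-0.1},{"dx":0,"dy":0,"dz":0,"ax":0,"ay":0,"az":-0.15},{"dx":0,"dy":0,"dz":0,"ax":0,"ay":0,"az":-0.2},{"dx":0,"dy":0,"dz":0,"ax":0,"ay":0,"az":-0.25}]'
python3 -c "
from h import *
o=arm.observe();print(o['ft_torque'],o['q'].round(3))"
```

```text
clock: 40.08
tool_pos: [0.5967, -0.1394, 0.013]
tool_rot: [-3.141, -0.0, 1.963]
ft_force: [-0.2, 1.5, 1.4]
gripper_width: 0.0126
gripper_force: 29.9
clock: 40.7
tool_pos: [0.5967, -0.1393, 0.013]
tool_rot: [-3.141, -0.0, 1.571]
ft_force: [-1.9, 0.2, 1.5]
gripper_width: 0.0129
gripper_force: 29.9
[0.08474634 0.28759455 0.13125367] [-0.305  0.675  1.602  0.     0.865 -0.305]
```

```bash
python3 -m inch '[{"dx":0,"dy":0,"dz":0,"ax":0,"ay":0,"az":-0.05},{"dx":0,"dy":0,"dz":0,"ax":0,"ay":0,"az":-0.1},{"dx":0,"dy":0,"dz":0,"ax":0,"ay":0,"az":-0.15},{"dx":0,"dy":0,"dz":0,"ax":0,"ay":0,"az":-0.2},{"dx":0,"dy":0,"dz":0,"ax":0,"ay":0,"az":-0.25}]'
python3 -m inch '[{"dx":0,"dy":0,"dz":0,"ax":0,"ay":0,"az":-0.05},{"dx":0,"dy":0,"dz":0,"ax":0,"ay":0,"az":-0.1},{"dx":0,"dy":0,"dz":0,"ax":0,"ay":0,"az":-0.15},{"dx":0,"dy":0,"dz":0,"ax":0,"ay":0,"az":-0.2},{"dx":0,"dy":0,"dz":0,"ax":0,"ay":0,"az":-0.23}]'
python3 -c "
from h import *
o=arm.observe();print(o['ft_torque'])"
```

```text
clock: 41.32
tool_pos: [0.5966, -0.1394, 0.013]
tool_rot: [-3.141, -0.0, 1.178]
ft_force: [-1.9, 0.8, 1.1]
gripper_width: 0.0129
gripper_force: 29.9
clock: 41.95
tool_pos: [0.5966, -0.1393, 0.013]
tool_rot: [-3.141, 0.0, 0.817]
ft_force: [-1.8, 0.9, 1.7]
gripper_width: 0.0131
gripper_force: 29.9
[0.15916996 0.34915334 0.10737167]
```

```bash
python3 -m inch '[{"dx":0,"dy":0,"dz":0,"ax":0,"ay":0,"az":-0.02},{"dx":0,"dy":0,"dz":0,"ax":0,"ay":0,"az":-0.03},{"dx":0,"dy":0,"dz":0,"ax":0,"ay":0,"az":-0.03}]'
python3 -c "
from h import *
o=arm.observe();print(o['ft_torque'])"
python3 -m inch '[{"dx":0,"dy":0,"dz":0,"ax":0,"ay":0,"az":-0.015},{"dx":0,"dy":0,"dz":0,"ax":0,"ay":0,"az":-0.03},{"dx":0,"dy":0,"dz":0,"ax":0,"ay":0,"az":-0.03}]'
python3 -c "
from h import *
o=arm.observe();print(o['ft_torque'])"
```

```text
clock: 42.32
tool_pos: [0.5966, -0.1394, 0.013]
tool_rot: [-3.141, 0.0, 0.772]
ft_force: [-3.8, 3.3, 2.6]
gripper_width: 0.0128
gripper_force: 29.9
[0.4848293  0.70376267 0.18771169]
clock: 42.7
tool_pos: [0.5965, -0.1395, 0.013]
tool_rot: [-3.141, 0.001, 0.725]
ft_force: [-4.3, 2.3, 4.8]
gripper_width: 0.0132
gripper_force: 31.0
[0.33843655 0.88387771 0.64870549]
```

The torque rose to 0.65 N m, so the cam is at its stop. I'll release, lift clear and check.

```bash
python3 -m inch '[{"dx":0,"dy":0,"dz":0,"ax":0,"ay":0,"az":0},{"dx":0,"dy":0,"dz":0,"ax":0,"ay":0,"az":0},{"dx":0,"dy":0,"dz":0,"ax":0,"ay":0,"az":0},{"dx":0,"dy":0,"dz":0,"ax":0,"ay":0,"az":0}]' 0
python3 -m inch '[{"dx":0,"dy":0,"dz":0.1,"ax":0,"ay":0,"az":0},{"dx":0,"dy":0,"dz":0.2,"ax":0,"ay":0,"az":0},{"dx":-0.1,"dy":-0.1,"dz":0.35,"ax":0,"ay":0,"az":0},{"dx":-0.2,"dy":-0.25,"dz":0.5,"ax":0,"ay":0,"az":-0.1},{"dx":-0.3,"dy":-0.35,"dz":0.55,"ax":0,"ay":0,"az":-0.2}]'
python3 -m inch '[{"dx":-0.1,"dy":-0.1,"dz":0,"ax":0,"ay":0,"az":-0.1},{"dx":-0.25,"dy":-0.2,"dz":0,"ax":0,"ay":0,"az":-0.2},{"dx":-0.35,"dy":-0.3,"dz":0,"ax":0,"ay":0,"az":-0.3},{"dx":-0.35,"dy":-0.4,"dz":0,"ax":0,"ay":0,"az":-0.3}]'
python3 - <<'E'
from h import *
print(arm.observe()["tool_pos"])
t=arm.get_image("top"); s=arm.get_image("side"); cv2.imwrite("pics/t12.png",t); cv2.imwrite("pics/s12.png",s)
for p,(x0,x1,y0,y1) in(([.6225,-.02,.105],(266,288,198,222)),([.6325,.1798,.105],(180,200,196,218))): b=blob(t,x0,x1,y0,y1); print(proj("top",p),b)
for p,(x0,x1,y0,y1) in(([.6225,-.02,.105],(262,297,188,214)),([.6325,.1798,.105],(190,222,226,252))): b=blob(s,x0,x1,y0,y1); print(proj("side",p),b)
m=np.zeros(t.shape[:2],np.uint8); m[208:235,312:340]=t[208:235,312:340].max(2)<60
n,l,st,c=cv2.connectedComponentsWithStats(m); i=1+st[1:,4].argmax(); ys,xs=np.where(l==i); P=ray("top",np.c_[xs,ys],.066)[:,:2]; print("wing",cv2.minAreaRect(P.astype(np.float32)))
v=cv2.fitLine(P.astype(np.float32),2,0,.01,.01).ravel(); print(np.arctan2(v[1],v[0]))
# bar gap profile, cols through foot of bay2 and bay0, before/after
for f in("t11","t12"): im=cv2.imread(f"pics/{f}.png"); print(f,[im[205:246,x].max(1).tolist() for x in(276,200)])
E
```

```text
clock: 43.2
tool_pos: [0.597, -0.1396, 0.013]
tool_rot: [3.141, -0.0, 0.724]
ft_force: [-0.7, -0.7, 0.0]
gripper_width: 0.045
gripper_force: 0.0
clock: 43.82
tool_pos: [0.5029, -0.2503, 0.2122]
tool_rot: [3.14, -0.001, 0.406]
ft_force: [0.6, -1.1, -0.8]
gripper_width: 0.0463
gripper_force: 0.0
clock: 44.32
tool_pos: [0.3611, -0.4106, 0.2109]
tool_rot: [3.141, -0.0, -0.065]
ft_force: [1.2, -0.3, 0.3]
gripper_width: 0.0466
gripper_force: 0.0
[ 0.36105827 -0.41064103  0.21088878]
[[276.41154566 209.97963435]] (array([272, 205,  11,  11,  35], dtype=int32), array([276.8       , 209.62857143]))
[[189.60927673 206.64294246]] (array([186, 202,  11,  11,  82], dtype=int32), array([190.48780488, 206.59756098]))
[[279.39378601 201.5842047 ]] (array([275, 199,  11,  10,  85], dtype=int32), array([279.67058824, 203.82352941]))
[[206.74306723 239.9014551 ]] (array([202, 237,  12,  11, 104], dtype=int32), array([207.22115385, 241.97115385]))
wing ((0.5961313247680664, -0.13727107644081116), (0.06060825660824776, 0.015257863327860832), 44.138065338134766)
0.7677508
t11 [[36, 26, 31, 33, 34, 31, 34, 34, 34, 30, 24, 29, 60, 72, 70, 66, 67, 62, 54, 76, 156, 199, 204, 202, 198, 184, 183, 198, 202, 203, 192, 192, 203, 207, 205, 195, 189, 188, 189, 190, 189], [103, 103, 106, 110, 106, 103, 100, 98, 94, 97, 102, 111, 109, 108, 103, 94, 126, 222, 249, 248, 246, 227, 198, 228, 246, 247, 244, 235, 236, 245, 246, 244, 242, 241, 241, 241, 242, 242, 241, 241, 241]]
t12 [[35, 31, 38, 42, 42, 42, 43, 43, 45, 40, 33, 43, 86, 104, 98, 97, 95, 92, 83, 105, 189, 235, 236, 235, 233, 233, 234, 233, 234, 234, 234, 234, 235, 235, 233, 228, 228, 229, 229, 229, 228], [89, 88, 92, 93, 91, 90, 88, 86, 84, 84, 91, 97, 96, 94, 90, 81, 110, 191, 236, 237, 235, 234, 234, 234, 234, 233, 235, 234, 234, 235, 234, 232, 229, 229, 229, 229, 228, 229, 229, 228, 229]]
```

The wing sits at 0.77 rad, a 1.50 rad turn. The bar gap has closed against the feet, both feet's left edges line up with the stops, and the posts haven't moved. Handing in.

```bash
python3 -c "
from h import *
print(arm.hand_in())"
```

```text
the job is handed in; nothing more can be done
None
```

I collapsed both posts fully, stood them in bays 0 and 2 against the back fence and left stops, and turned the cam lock about 1.5 rad to its stop, never touching the bottle or pot; the job was handed in at about 44 s, but no verdict came back.

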